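# Close the lamp unit of the microscope and hold its cover on the seal

## Task

Turn the wing-headed quarter-turn fastener on the open lamp unit until it lines up with the bar at the back of the unit, so that the slot in the aluminium cover can pass over it. Then lift the cover off its grey rest, hang its turned-down lip over the far side of that bar and lower it (do not drop it) over the fastener onto the black rubber seal. Press the cover down until the seal is squeezed home and finish while still holding it pressed there, without disturbing the other things on the bench.

Things in the scene. Friction and masses are not known exactly. Their poses are not given: they have to be found in the camera images.
- unit: the lamp unit: a white fixed box 195 (x) x 220 (y) x 70 mm high with an opening in its top. Origin at the centre of its underside, on the table; z up; its +x points to its back, where the bar is, -x to the front, where the fastener is. The seal fills the rim of the opening and stands 6 mm above the top (76 mm above the origin). It stands level, yawed up to 0.3 rad; it may stand to the left or the right of the rest
- stud (a joint): angle of the quarter-turn fastener about the vertical, rad: 0 = its wing lies along the unit's y, parallel to the bar, lined up with the cover's slot; positive = counter-clockwise seen from above. Turns from -0.3 to 1.75 and stays where it is left (friction about 0.06 N m); starts between 1.0 and 1.5. The wing cannot pass the slot when more than about 0.25 off
- stud_top (a point): centre of the top of the fastener's wing, 106 mm above the table, at x = -80 mm, y = 0 of the unit. The wing is a steel bar 36 mm long, 10 mm thick and 24 mm high; its underside is 12 mm above the unit's top, on a 12 mm round stem. Its frame turns with the wing: y along the wing's length, x across its thickness
- bar (a point): middle of the bar's axis: a steel bar 10 mm thick, 180 mm long, along the unit's y, at x = 113 mm, y = 0, z = 61 mm of the unit. It is held by two ears at y = +-85 mm. Axes as the unit's
- gasket (a joint): how far the rubber seal is pressed down, m: 0 = free, 0.005 = fully home. It is a spring: it starts to move at 3 N, and goes home under about 13 N, of which the cover's weight gives 2.7 to 4.5 N, so a push of about 10 N more squeezes it home
- cover: the loose aluminium cover, 233 (x) x 160 (y) x 4 mm, 0.28 to 0.46 kg. Its origin lies in the plane of its underside, so placed that on the unit the cover's origin is straight above the unit's, axes alike, 76 mm above the table (71 mm when pressed home). Plate from x = -105 to 128 mm. It starts lying level on the rest, its underside 35 mm above the table, yawed up to 0.4 rad
- handle (a point): the grip point of the cover: middle of its black handle bar, 10 mm thick (x), 84 mm long (y), 16 mm high, centred 36 mm above the cover's underside at x = 20 mm, y = 0 of the cover, about over its centre of mass. Open beneath (24 mm clear above the plate) between posts 10 mm wide centred at y = +-37 mm
- slot (a point): centre of the slot in the cover, at its underside, x = -80 mm, y = 0 of the cover: a through slot 20 mm (x) by 48 mm (y)
- lip (a point): middle of the lower edge of the cover's lip: a wall 4 mm thick, 120 mm wide, that hangs 25 mm below the cover's underside at x = 124 to 128 mm of the cover. On the unit it hangs behind the bar with 6 mm to spare
- rest: the fixed grey rest block on which the cover starts, 130 x 150 x 35 mm. Its origin lies on the table; the block's centre is at x = 15 mm of it
- dishes: a stack of three glass petri dishes, 60 mm across, 31 mm high, loose. To be left alone; origin at the centre of its underside
- oil: a small amber bottle, 28 mm across, 60 mm high, loose. To be left alone; origin at the centre of its underside
- driver: a screwdriver, 150 mm long, lying on the table between the unit and the rest. To be left alone; origin at the centre of its underside
- tips: a clear plastic pipette-tip box, 85 x 120 x 55 mm, loose. To be left alone; origin at the centre of its underside
- lampbox: a small cardboard lamp carton, 50 x 50 x 70 mm, loose. To be left alone; origin at the centre of its underside
- can: a grey round objective canister with a black cap, 48 mm across, 65 mm high, loose. To be left alone; origin at the centre of its underside
- mouse: a black computer mouse on its round pad, far left. To be left alone; origin at the centre of its underside

How it is judged:
By the outcome, as a careful person would: the job done as asked, in the order asked, and still so for the second after the job is handed in, while the arm keeps its last pose, push and grip.
It also fails if it takes over 58 s, if anything falls off the work surface, if the arm or the gripper's body presses on something with over 40 N, if the wrist force passes 120 N, or if a joint passes its speed limit or range.

## Robot

A 6-joint arm with a two-finger parallel gripper is mounted at the origin on the work surface. World frame = base frame: x ahead of the robot, y to its left, z up, the work surface at z = 0. Lengths are in m, angles in degrees, forces in N, time in s.
With the tool pointing down it reaches from about 0.4 to 0.825 m from the base axis. Payload 7 kg.
Tool frame: the origin (TCP) lies between the finger pads; the fingertips stand 11 mm ahead of it and the grasp point (between the pads) lies 8 mm behind it; z points along the fingers, y is the direction in which the jaws open and shut (so a half turn about z gives the same grasp; the last joint's range is limited). The gripper opens to 88 mm and grips with 3 to 60 N. Pads are 19 mm wide; open, the fingers measure 130 mm over their backs; the gripper's body (78 mm by 193 mm) begins 47 mm behind the grasp point.
Start: joints at [85.205, 20.546, 0.682, 0, -70.136, -16.507], TCP at [0.245, 0.629, 0.238] pointing down, gripper open.
Joint ranges: [-176.03, 176.03], [-82.01, 121.73], [-58.28, 71.71], [-173.87, 95.51], [-174.79, -0.11], [-173.66, 173.66]. Speed limits (degrees/s): [136.94, 136.94, 172.46, 180, 180, 180].

## Interface

Orientations are given as [roll, pitch, yaw] about the fixed x, y, z axes, in that order (R = Rz(yaw) Ry(pitch) Rx(roll)).
In Python, from plant import r gives the robot as it stands.
- The arm moves only by the shell command python3 -m inch 'ROWS' [OPENING] [FORCE]. ROWS is JSON, a list of rows, each an object of numbers: "x", "y", "z": the shift along the tool's x, y, z as a fraction of full scale; "yaw": the turn about the tool's z as a fraction of full scale. In form: [{"x": .., "y": .., "z": .., "yaw": ..}, ...]. A call has 1 to 5 rows; each row shifts and turns the pose as measured when the row begins, along the tool's axes as they then stand; what a row does not reach is not made up. Full scale, the value 1, is 0.025 m for a shift and 4 degrees for a turn. A row lasts 1/12 s, in which the tool goes at most 41.7 mm and 7.16 degrees, less where a joint would pass 70% of its speed; a pose out of reach is approached as far as the arm can. A call with a number of a shift or a turn outside -1 to 1 is refused whole. A call with a gripper value outside its range is refused whole. OPENING is the opening, from -1 (shut) to 1 (fully open), set as the call begins (- or left out, the last holds). The fingers move at their own pace and stop on an object; FORCE is the grip in N (left out, the last holds). Time passes only in rows, so rows that do not move let the fingers close. It gives the time, the measured TCP pose, the force and the opening at its end, in the units of the state.
- r.get_state(): the state, without advancing time (a new reading comes with each control period).
- r.capture(name): name is "scene" or "side" or "wrist"; returns (picture, depth): 384x512x3 uint8, red, green, blue; 384x512 float32, m along the optical axis (not along the pixel's ray), 0 where there is no reading.
- r.camera_info(name): a dict with "mtx" (3x3 intrinsics, pixels), "pose" (4x4, takes a point from camera to world coordinates). Camera axes: x right, y down, z forward; pixel columns grow to the right and rows downward; lengths in m; the calibration is good to about 2 mm. A picture is of the moment at which its call begins: read the wrist's pose just before it. camera_info takes no time and is no camera call; for the wrist camera it gives the pose at the moment of the call.
- r.close_job(): hands the job in, once; it reports no verdict.
The state is a dict: "time_s": time; "joints": joint angles; "qd": joint speeds; "joint_torque": joint torques, N m; "tcp_pos": TCP position; "eef_rot": TCP orientation; "contact_force": force on the tool from outside, world axes, zero at the start; "moment": the same for the moment, N m; "gripper_width": finger opening in m.
Only numpy, scipy, OpenCV 4.12 (cv2) and the standard library are available. Lean on these libraries where they do the work, as an engineer would, in place of code of your own. Each camera call takes 0.05 s, during which the arm holds its last target. There are 200 camera calls.

## Working session

There is one attempt and no reset: what is moved stays moved. The work goes in short steps, Python scripts to look and compute and a shell command to move; the robot and the scene stay as the last step left them, time stands still between calls to the robot, and variables do not carry over. Pictures are saved under pics/ and viewed, about 8 in all and at most 12, crops included, and the job is handed in when it is done.

```bash
ls; mkdir -p pics; python3 - <<'E'
from plant import r
import cv2,numpy as np
s=r.get_state(); print({k:np.round(v,3).tolist() for k,v in s.items()})
ims=[]
for n in("scene","side"):
    im,d=r.capture(n); i=r.camera_info(n); print(n,np.round(i["mtx"],1).tolist(),np.round(i["pose"],3).tolist())
    np.savez(f"{n}0.npz",im=im,d=d,mtx=i["mtx"],pose=i["pose"]); cv2.imwrite(f"pics/{n}0.png",im[...,::-1])
E
```

```text
pics
{'time_s': 0.0, 'joints': [85.204, 20.591, 0.632, -0.018, -70.136, -16.507], 'qd': [-0.017, 0.032, -0.073, -0.054, -0.057, -0.071], 'joint_torque': [-0.0, -58.271, 29.305, 6.997, 0.007, -0.0], 'tcp_pos': [0.245, 0.628, 0.237], 'eef_rot': [179.904, -0.011, -21.31], 'contact_force': [-0.557, 0.15, 0.239], 'moment': [-0.032, 0.02, -0.068], 'gripper_width': 0.087}
scene [[402.9, 0.0, 256.3], [0.0, 402.9, 184.4], [0.0, 0.0, 1.0]] [[-0.714, 0.52, -0.469, 1.28], [0.7, 0.512, -0.498, 0.727], [-0.019, -0.684, -0.73, 1.154], [0.0, 0.0, 0.0, 1.0]]
side [[484.7, 0.0, 252.8], [0.0, 484.7, 193.3], [0.0, 0.0, 1.0]] [[0.979, -0.094, 0.179, 0.283], [-0.201, -0.547, 0.813, -1.32], [0.021, -0.832, -0.554, 0.995], [0.0, 0.0, 0.0, 1.0]]
```

View pics/scene0.png

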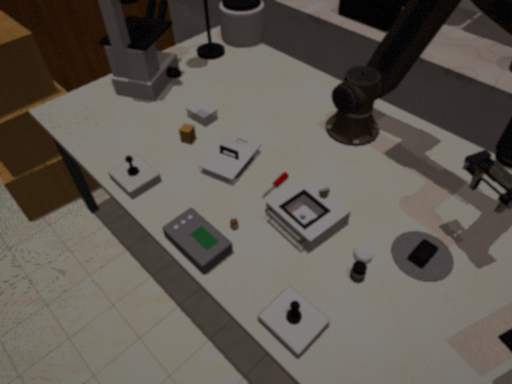

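View pics/side0.png

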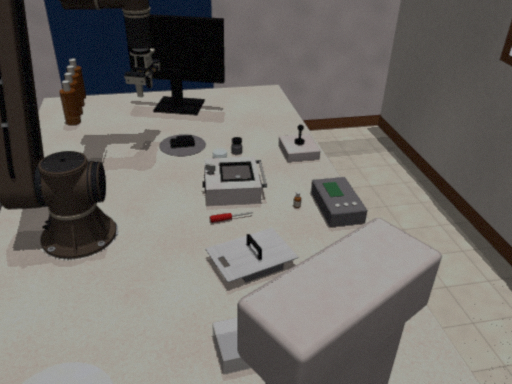

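The scene view shows the unit at about (308,215), its fastener at (324,190), the cover at (232,158) and the driver between them. The side view agrees: unit (235,180), fastener (210,169), cover (252,255), handle (254,246).

```bash
cat > h.py <<'E'
import numpy as np,cv2
from scipy.spatial.transform import Rotation as R
def ray(mtx,pose,u,v,z):
    d=pose[:3,:3]@np.linalg.solve(mtx,[u,v,1.]); o=pose[:3,3]; return o+d*(z-o[2])/d[2]
def cloud(im,d,mtx,pose):
    v,u=np.mgrid[:d.shape[0],:d.shape[1]]
    p=np.stack([(u-mtx[0,2])/mtx[0,0]*d,(v-mtx[1,2])/mtx[1,1]*d,d],-1)
    return p@pose[:3,:3].T+pose[:3,3]
def rect(pts):  # 2D points m -> centre,size,long-axis angle deg
    c,s,a=cv2.minAreaRect((pts*1000).astype(np.float32)); return np.array(c)/1000,s,a
def snap(r,name,tag):
    i=r.camera_info(name); im,d=r.capture(name)
    np.savez(tag+".npz",im=im,d=d,mtx=i["mtx"],pose=i["pose"]); cv2.imwrite(f"pics/{tag}.png",im[...,::-1])
    return im,d,i["mtx"],i["pose"]
E
python3 - <<'E'
from h import *
for n,pts in(("scene",dict(stud=(324,190,.106),unit=(307,207,.07),cover=(232,158,.039),handle=(230,152,.075))),("side",dict(stud=(210,168,.106),unit=(235,172,.07),cover=(252,255,.039),handle=(254,246,.075)))):
    f=np.load(n+"0.npz"); P=cloud(f["im"],f["d"],f["mtx"],f["pose"])
    for k,(u,v,z) in pts.items(): print(n,k,ray(f["mtx"],f["pose"],u,v,z).round(3),P[v,u].round(3))
    for lo,hi,nm in((.066,.08,"unit"),(.033,.044,"cover")):
        c=np.array([[.5,.15],[.5,-.2]]) 
        m=((P[...,2]>lo)&(P[...,2]<hi)&(P[...,0]>.3)&(P[...,0]<.85)&(abs(P[...,1])<.6)).astype(np.uint8)
        k,l,st,ce=cv2.connectedComponentsWithStats(m)
        for j in range(1,k):
            if st[j,4]>150: print(n,nm,st[j].tolist(),rect(P[l==j][:,:2]))
E
```

```text
scene stud [0.459 0.201 0.106] [0.463 0.203 0.111]
scene unit [0.535 0.191 0.07 ] [0.496 0.163 0.013]
scene cover [ 0.53  -0.208  0.039] [ 0.53  -0.208  0.04 ]
scene handle [ 0.536 -0.209  0.075] [ 0.534 -0.213  0.071]
scene unit [266, 177, 85, 65, 2076] (array([0.54277582, 0.19017184]), (225.2417449951172, 221.14627075195312), 84.59881591796875)
scene cover [198, 133, 64, 47, 1358] (array([ 0.52168817, -0.22853709]), (240.8167724609375, 164.93479919433594), 16.36185073852539)
scene cover [411, 242, 24, 21, 252] (array([0.39053094, 0.56542139]), (48.57106018066406, 71.56808471679688), 89.63732147216797)
side stud [0.451 0.169 0.106] [0.453 0.189 0.094]
side unit [0.544 0.186 0.07 ] [0.563 0.292 0.005]
side cover [ 0.521 -0.244  0.039] [ 0.521 -0.244  0.039]
side handle [ 0.526 -0.246  0.075] [ 0.526 -0.245  0.074]
side unit [204, 157, 59, 34, 1168] (array([0.53247205, 0.18717584]), (228.47312927246094, 200.87164306640625), 84.91705322265625)
side cover [279, 135, 24, 21, 171] (array([0.81671405, 0.41265128]), (64.96029663085938, 168.99920654296875), 0.15417584776878357)
side cover [205, 228, 93, 55, 2556] (array([ 0.51987384, -0.23031223]), (236.65711975097656, 169.24288940429688), 16.211257934570312)
```

```bash
cat >> h.py <<'E'
def plan(r,x,y,z,yaw):
    s=r.get_state(); Rm=R.from_euler("xyz",s["eef_rot"],degrees=True)
    d=Rm.inv().apply(np.array([x,y,z])-s["tcp_pos"])
    dy=(yaw-s["eef_rot"][2]+180)%360-180
    print("t",round(s["time_s"],2),"tool units xyz",(d/.025).round(2),"yaw units",round(-dy/4,2),"rot",np.round(s["eef_rot"],1),"j6",round(s["joints"][5],1))
E
python3 - <<'E'
from h import *; from plant import r
s=r.get_state(); i=r.camera_info("wrist"); Rm=R.from_euler("xyz",s["eef_rot"],degrees=True)
print(Rm.inv().apply(i["pose"][:3,3]-s["tcp_pos"]).round(3)); print((Rm.inv().as_matrix()@i["pose"][:3,:3]).round(2).tolist(),i["mtx"].round())
plan(r,.48,.2,.26,-35)
E
```

```text
[ 0.071  0.001 -0.147]
[[-0.0, -0.97, -0.26], [1.0, -0.0, -0.0], [0.0, -0.26, 0.97]] [[284.   0. 255.]
 [  0. 284. 195.]
 [  0.   0.   1.]]
t 0.1 tool units xyz [14.98 12.55 -0.91] yaw units 3.42 rot [179.9  -0.  -21.3] j6 -16.5
```

```bash
A='[{"x":1,"y":0.84,"z":-0.06},{"x":1,"y":0.84,"z":-0.06},{"x":1,"y":0.84,"z":-0.06},{"x":1,"y":0.84,"z":-0.06},{"x":1,"y":0.84,"z":-0.06}]'
python3 -m inch '[{"x":1,"y":0.84,"z":-0.1},{"x":1,"y":0.84,"z":-0.1},{"x":1,"y":0.84,"z":-0.1},{"x":1,"y":0.84,"z":-0.1},{"x":1,"y":0.84,"z":-0.1}]' 
python3 -m inch '[{"x":1,"y":0.84,"z":-0.1},{"x":1,"y":0.84,"z":-0.1},{"x":1,"y":0.84,"z":-0.1},{"x":1,"y":0.84,"z":-0.1},{"x":1,"y":0.84,"z":-0.1}]'
python3 -m inch '[{"x":1,"y":0.84},{"x":1,"y":0.84},{"x":1,"y":0.84},{"x":1,"y":0.84},{"x":0,"y":0,"yaw":1}]'
python3 -m inch '[{"yaw":1},{"yaw":1},{"yaw":0.5},{"x":0},{"x":0}]'
python3 - <<'E'
from h import *; from plant import r
plan(r,.48,.2,.26,-35); snap(r,"wrist","w1")
E
```

```text
t 0.1 tool units xyz [14.98 12.55 -0.91] yaw units 3.42 rot [179.9  -0.  -21.3] j6 -16.5validation failed for argument at $[0]...
validation failed for argument at $[0]...
validation failed for argument at $[0]...
validation failed for argument at $[0]...
```

View pics/w1.png

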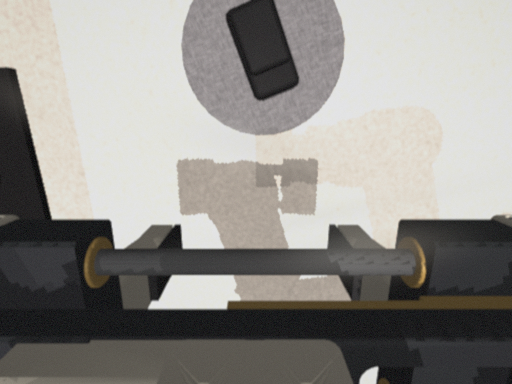

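That view only shows the mouse pad, with the fingers at rows 220–300: the moves were refused because every row needs all four keys. Redoing them.

```bash
python3 -m inch '[{"x":1,"y":0.84,"z":-0.1,"yaw":0},{"x":1,"y":0.84,"z":-0.1,"yaw":0},{"x":1,"y":0.84,"z":-0.1,"yaw":0},{"x":1,"y":0.84,"z":-0.1,"yaw":0},{"x":1,"y":0.84,"z":-0.1,"yaw":0}]'
python3 -m inch '[{"x":1,"y":0.84,"z":-0.1,"yaw":0},{"x":1,"y":0.84,"z":-0.1,"yaw":0},{"x":1,"y":0.84,"z":-0.1,"yaw":0},{"x":1,"y":0.84,"z":-0.1,"yaw":0},{"x":1,"y":0.84,"z":-0.1,"yaw":0}]'
python3 -m inch '[{"x":1,"y":0.84,"z":0,"yaw":0},{"x":1,"y":0.84,"z":0,"yaw":0},{"x":0,"y":0,"z":0,"yaw":1},{"x":0,"y":0,"z":0,"yaw":1},{"x":0,"y":0,"z":0,"yaw":1}]'
python3 - <<'E'
from h import *; from plant import r
plan(r,.48,.2,.26,-35); snap(r,"wrist","w2")
E
```

```text
time_s: 0.57
tcp_pos: [0.3223, 0.4841, 0.2449]
eef_rot: [179.6, -0.0, -20.9]
contact_force: [0.5, 0.1, -0.1]
gripper_width: 0.0876
time_s: 0.98
tcp_pos: [0.4034, 0.3332, 0.2581]
eef_rot: [179.5, -0.0, -20.8]
contact_force: [0.8, 0.4, 0.2]
gripper_width: 0.0875
time_s: 1.4
tcp_pos: [0.4381, 0.2662, 0.2593]
eef_rot: [179.5, -0.1, -33.5]
contact_force: [-0.5, 0.1, -0.2]
gripper_width: 0.0875
t 1.4 tool units xyz [ 2.86  1.28 -0.01] yaw units 0.37 rot [ 1.795e+02 -1.000e-01 -3.350e+01] j6 3.1
```

View pics/w2.png

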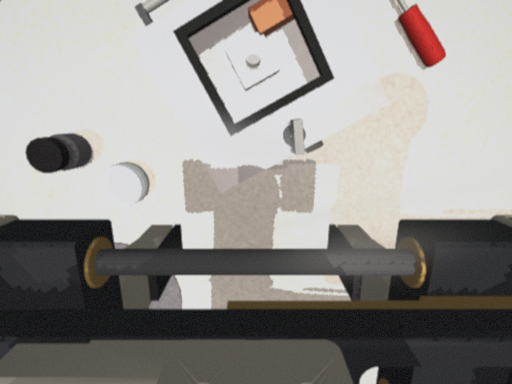

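The wrist view shows the black seal (corners (178,33), (234,130), (330,77)), the wing at (298,135) almost vertical in the image, the driver at (425,35).

```bash
python3 - <<'E'
from h import *
f=np.load("w2.npz"); im,d,mtx,pose=[f[k] for k in("im","d","mtx","pose")]; P=cloud(im,d,mtx,pose)
m=(P[...,2]>.098)&(P[...,2]<.115); m[160:]=0; print(m.sum(),np.argwhere(m).min(0),np.argwhere(m).max(0)); 
v,u=np.nonzero(m); W=np.array([ray(mtx,pose,a,b,.106) for a,b in zip(u,v)]); print("wing",rect(W[:,:2]),np.median(P[m],0))
g=im.max(-1)<50; g[160:]=0
k,l,st,ce=cv2.connectedComponentsWithStats(g.astype(np.uint8))
j=[j for j in range(1,k) if l[100,224]==j or (st[j,4]>1500 and st[j,0]>150)]; print(st[j])
v,u=np.nonzero(l==j[0])
# left-front edge and front edges: outer boundary hull
h=cv2.convexHull(np.stack([u,v],1).astype(np.int32))[:,0]; ap=cv2.approxPolyDP(h,4,True)[:,0]
print([(q.tolist(),ray(mtx,pose,q[0],q[1],.076).round(4)[:2].tolist()) for q in ap])
cv2.imwrite("pics/w2c.png",cv2.resize(im[100:165,260:340,::-1],None,fx=6,fy=6))
E
```

```text
368 [118 292] [153 304]
wing (array([0.45677341, 0.19776193]), (10.784734725952148, 35.77225112915039), 62.84165573120117) [0.45703793 0.19733371 0.10506877]
[]Traceback (most recent call last):
  File "<stdin>", line 8, in <module>
IndexError: list index out of range
```

```bash
python3 - <<'E'
from h import *; from plant import r
f=np.load("w2.npz"); im,d,mtx,pose=[f[k] for k in("im","d","mtx","pose")]; P=cloud(im,d,mtx,pose)
print(im[105,222],P[105,222])
g=((im.max(-1)<70)&(P[...,2]>.06)).astype(np.uint8); g[140:]=0; g[:,:165]=0; g[:,345:]=0
k,l,st,ce=cv2.connectedComponentsWithStats(g); j=1+np.argmax(st[1:,4]); print(st[j])
h=cv2.convexHull(np.argwhere(l==j)[:,::-1].astype(np.int32)); ap=cv2.approxPolyDP(h,4,True)[:,0]
print([(q.tolist(),ray(mtx,pose,q[0],q[1],.076).round(4)[:2].tolist()) for q in ap])
plan(r,.4568,.1977,.16,-27.2)
E
```

```text
[54 52 54] [0.52831267 0.24738452 0.07529556]
[ 175    0   74  113 1545]
[([248, 0], [0.5968, 0.1665]), ([226, 112], [0.5197, 0.2479]), ([221, 112], [0.5228, 0.2526]), ([175, 31], [0.6152, 0.2456]), ([223, 0], [0.6108, 0.1877])]
t 1.45 tool units xyz [2.14 1.83 3.99] yaw units -1.65 rot [ 1.795e+02 -1.000e-01 -3.380e+01] j6 2.7
```

```bash
python3 -m inch '[{"x":0,"y":0,"z":0,"yaw":-0.85},{"x":0,"y":0,"z":0,"yaw":-0.85},{"x":1,"y":0.7,"z":0.8,"yaw":0},{"x":1,"y":0.7,"z":0.8,"yaw":0},{"x":0,"y":0,"z":0,"yaw":0}]' -0.1 20
python3 -c "
from h import *; from plant import r
plan(r,.4568,.1977,.093,-27.2)"
```

```text
time_s: 1.87
tcp_pos: [0.4673, 0.2125, 0.2189]
eef_rot: [179.7, -0.1, -26.0]
contact_force: [-1.1, -0.9, 0.3]
gripper_width: 0.06
t 1.87 tool units xyz [-0.12  0.69  5.04] yaw units 0.3 rot [ 1.797e+02 -1.000e-01 -2.600e+01] j6 17.4
```

```bash
python3 -m inch '[{"x":-0.12,"y":0.69,"z":0,"yaw":0.3},{"x":0,"y":0,"z":1,"yaw":0},{"x":0,"y":0,"z":1,"yaw":0},{"x":0,"y":0,"z":1,"yaw":0},{"x":0,"y":0,"z":0,"yaw":0}]'
python3 -c "
from h import *; from plant import r
plan(r,.4568,.1977,.093,-27.2)"
```

```text
time_s: 2.28
tcp_pos: [0.4573, 0.1963, 0.1418]
eef_rot: [179.7, -0.1, -26.9]
contact_force: [0.5, -1.5, -0.2]
gripper_width: 0.0398
t 2.28 tool units xyz [-0.05 -0.05  1.95] yaw units 0.07 rot [ 1.797e+02 -1.000e-01 -2.690e+01] j6 16.9
```

```bash
python3 -m inch '[{"x":-0.05,"y":-0.05,"z":0.9,"yaw":0.07},{"x":0,"y":0,"z":0.5,"yaw":0},{"x":0,"y":0,"z":0.45,"yaw":0},{"x":0,"y":0,"z":0,"yaw":0}]'
python3 -m inch '[{"x":0,"y":0,"z":0,"yaw":0},{"x":0,"y":0,"z":0,"yaw":0},{"x":0,"y":0,"z":0,"yaw":0},{"x":0,"y":0,"z":0,"yaw":0},{"x":0,"y":0,"z":0,"yaw":0}]' -1 25
```

```text
time_s: 2.62
tcp_pos: [0.4579, 0.1994, 0.0971]
eef_rot: [179.8, -0.2, -26.8]
contact_force: [-0.8, 0.0, 0.1]
gripper_width: 0.0395
time_s: 3.03
tcp_pos: [0.4579, 0.1985, 0.101]
eef_rot: [179.6, -0.3, -26.6]
contact_force: [-0.1, -17.5, -1.0]
gripper_width: 0.0113
```

```bash
python3 -m inch '[{"x":0.02,"y":0.03,"z":0.1,"yaw":0.5},{"x":0,"y":0,"z":0.1,"yaw":1},{"x":0,"y":0,"z":0,"yaw":1},{"x":0,"y":0,"z":0,"yaw":1},{"x":0,"y":0,"z":0,"yaw":1}]'
python3 -m inch '[{"x":0,"y":0,"z":0,"yaw":1},{"x":0,"y":0,"z":0,"yaw":1},{"x":0,"y":0,"z":0,"yaw":1},{"x":0,"y":0,"z":0,"yaw":1},{"x":0,"y":0,"z":0,"yaw":1}]'
```

```text
time_s: 3.45
tcp_pos: [0.4572, 0.1966, 0.1008]
eef_rot: [179.8, -0.4, -45.2]
contact_force: [2.5, -0.4, -6.0]
gripper_width: 0.0097
time_s: 3.87
tcp_pos: [0.4565, 0.196, 0.1008]
eef_rot: [179.9, -0.4, -66.2]
contact_force: [0.4, 1.6, -6.3]
gripper_width: 0.0099
```

```bash
python3 -m inch '[{"x":0,"y":0,"z":0,"yaw":1},{"x":0,"y":0,"z":0,"yaw":1},{"x":0,"y":0,"z":0,"yaw":1},{"x":0,"y":0,"z":0,"yaw":1},{"x":0,"y":0,"z":0,"yaw":1}]'
python3 -m inch '[{"x":0,"y":0,"z":0,"yaw":1},{"x":0,"y":0,"z":0,"yaw":0.5},{"x":0,"y":0,"z":0,"yaw":0}]'
```

```text
time_s: 4.28
tcp_pos: [0.4556, 0.1958, 0.1007]
eef_rot: [180.0, -0.3, -87.3]
contact_force: [-0.5, 0.6, -6.1]
gripper_width: 0.0096
time_s: 4.53
tcp_pos: [0.4553, 0.1958, 0.1008]
eef_rot: [-180.0, -0.3, -93.9]
contact_force: [3.4, 0.2, -6.8]
gripper_width: 0.0095
```

```bash
python3 -m inch '[{"x":0,"y":0,"z":0,"yaw":0.3},{"x":0,"y":0,"z":0,"yaw":0},{"x":0,"y":0,"z":0,"yaw":0}]' -0.1
python3 -m inch '[{"x":0,"y":0,"z":-0.6,"yaw":0},{"x":0,"y":0,"z":-1,"yaw":0},{"x":0,"y":0,"z":-1,"yaw":0},{"x":-0.5,"y":-0.5,"z":-1,"yaw":0},{"x":-1,"y":-1,"z":-1,"yaw":0}]'
python3 -m inch '[{"x":-1,"y":-1,"z":-1,"yaw":0},{"x":-1,"y":-1,"z":-1,"yaw":0},{"x":-0.5,"y":0,"z":-1,"yaw":0},{"x":0,"y":0,"z":-1,"yaw":0},{"x":0,"y":0,"z":0,"yaw":0}]'
python3 - <<'E'
from h import *; from plant import r
plan(r,.5365,.29,.29,-95); snap(r,"wrist","w3")
E
```

```text
time_s: 4.78
tcp_pos: [0.4559, 0.1962, 0.1021]
eef_rot: [-179.9, -0.2, -95.0]
contact_force: [-0.1, -0.4, -0.6]
gripper_width: 0.0245
time_s: 5.2
tcp_pos: [0.4906, 0.226, 0.2178]
eef_rot: [179.6, -0.6, -94.8]
contact_force: [-0.1, 1.5, -1.1]
gripper_width: 0.0393
time_s: 5.62
tcp_pos: [0.5505, 0.2879, 0.3261]
eef_rot: [-179.8, -0.2, -94.5]
contact_force: [-0.0, 0.6, 0.9]
gripper_width: 0.0395
t 5.62 tool units xyz [-0.05  0.57  1.44] yaw units 0.11 rot [-179.8   -0.2  -94.5] j6 -50.3
```

View pics/w3.png

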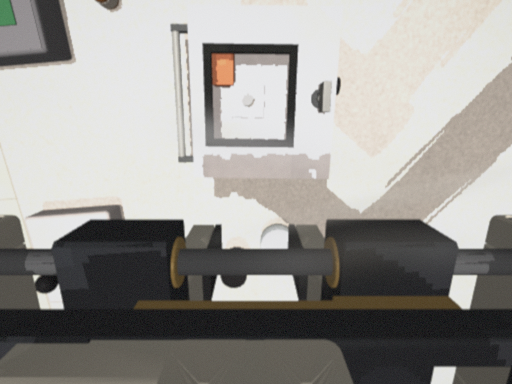

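The view shows the bar at column 180 (rows 27–160), the seal (203–298, 43–148) and the wing at (326,96) now parallel to the bar.

```bash
python3 - <<'E'
from h import *
f=np.load("w3.npz"); im,d,mtx,pose=[f[k] for k in("im","d","mtx","pose")]; P=cloud(im,d,mtx,pose)
def top(m,z,nm,sz=(0,0)):
    v,u=np.nonzero(m); W=np.array([ray(mtx,pose,a,b,z) for a,b in zip(u,v)]); print(nm,m.sum(),rect(W[:,:2]))
m=(P[...,2]>.098)&(P[...,2]<.115); m[200:]=0; top(m,.106,"wing")
g=((im.max(-1)<70)&(P[...,2]>.06)).astype(np.uint8); g[160:]=0; g[:,:195]=0; g[:,306:]=0
k,l,st,ce=cv2.connectedComponentsWithStats(g); j=1+np.argmax(st[1:,4]); print(st[j]); top(l==j,.076,"seal")
t=((P[...,2]>.066)&(P[...,2]<.08)&(im.max(-1)>70)).astype(np.uint8); t[200:]=0;k,l,st,ce=cv2.connectedComponentsWithStats(t); j=1+np.argmax(st[1:,4]); print(st[j]); top(l==j,.07,"top")
b=((P[...,2]>.05)&(P[...,2]<.069)).astype(np.uint8); b[:,:170]=0;b[:,188:]=0;b[28:158];b[:30]=0;b[156:]=0
v,u=np.nonzero(b); q=cv2.fitLine(P[b>0][:,:2].astype(np.float32),cv2.DIST_HUBER,0,.001,.001).ravel(); print("bar",b.sum(),q,np.degrees(np.arctan2(q[1],q[0])),P[b>0].mean(0))
E
```

```text
wing 289 (array([0.45731128, 0.19737091]), (34.83665084838867, 11.585956573486328), 85.98531341552734)
[ 204   44   93   82 1644]
seal 1644 (array([0.5491886 , 0.17482755]), (98.43517303466797, 119.00067901611328), 84.70018005371094)
[  185     4   158   175 16635]
top 16635 (array([0.53466327, 0.1896925 ]), (219.47499084472656, 197.52578735351562), 84.70722961425781)
bar 971 [0.10066319 0.99492055 0.64631706 0.17234994] 84.22263 [0.64631705 0.17234994 0.06397922]
```

```bash
python3 -m inch '[{"x":1,"y":0,"z":0,"yaw":-0.5},{"x":1,"y":0,"z":0,"yaw":-0.5},{"x":1,"y":0.1,"z":0,"yaw":-0.5},{"x":1,"y":0.1,"z":0,"yaw":-0.5},{"x":1,"y":0.2,"z":0,"yaw":-0.5}]' 0.2
python3 -m inch '[{"x":1,"y":0.2,"z":0,"yaw":-0.5},{"x":1,"y":0.3,"z":0,"yaw":-0.5},{"x":1,"y":0.3,"z":0,"yaw":-0.5},{"x":1,"y":0.3,"z":0,"yaw":-0.5},{"x":1,"y":0.3,"z":0.2,"yaw":-0.5}]'
python3 -m inch '[{"x":1,"y":0.3,"z":0.2,"yaw":0},{"x":1,"y":0.3,"z":0.2,"yaw":0},{"x":1,"y":0.3,"z":0.2,"yaw":0},{"x":0.5,"y":0.3,"z":0.2,"yaw":0},{"x":0,"y":0,"z":0,"yaw":0}]'
python3 - <<'E'
from h import *; from plant import r
plan(r,.5,-.13,.29,-73.6); snap(r,"wrist","w4")
E
```

```text
time_s: 6.08
tcp_pos: [0.5366, 0.1617, 0.3203]
eef_rot: [179.7, -0.3, -83.7]
contact_force: [-0.1, 0.5, -0.2]
gripper_width: 0.0527
time_s: 6.5
tcp_pos: [0.5204, 0.0249, 0.3141]
eef_rot: [179.6, -0.2, -72.9]
contact_force: [1.1, -0.3, 0.1]
gripper_width: 0.0526
time_s: 6.92
tcp_pos: [0.5117, -0.0766, 0.291]
eef_rot: [179.4, -0.1, -72.8]
contact_force: [-0.4, 0.5, -0.3]
gripper_width: 0.0525
t 6.92 tool units xyz [1.9  1.08 0.06] yaw units 0.2 rot [ 1.794e+02 -1.000e-01 -7.280e+01] j6 3.8
```

View pics/w4.png

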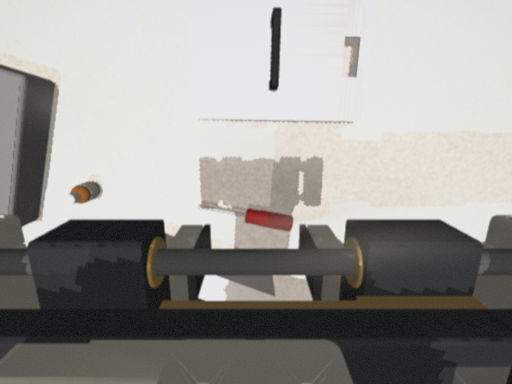

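Handle visible at columns 270–281, rows 8–90; slot at (352,55); both tilted only slightly.

```bash
python3 - <<'E'
from h import *; from plant import r
f=np.load("w4.npz"); im,d,mtx,pose=[f[k] for k in("im","d","mtx","pose")]; P=cloud(im,d,mtx,pose)
m=(P[...,2]>.072)&(P[...,2]<.088); m[120:]=0; m[:,:250]=0; m[:,300:]=0; v,u=np.nonzero(m); print(v.min(),v.max())
W=np.array([ray(mtx,pose,a,b,.079) for a,b in zip(u,v)]); print("handle",rect(W[:,:2]),np.median(P[m],0))
s=(P[...,2]<.036)&(P[...,2]>-.02); s[:25]=0;s[95:]=0;s[:,:335]=0;s[:,366:]=0
v,u=np.nonzero(s); W=np.array([ray(mtx,pose,a,b,.039) for a,b in zip(u,v)]); print("slot",s.sum(),rect(W[:,:2]))
m=((P[...,2]>.03)&(P[...,2]<.045)).astype(np.uint8); m[100:118]; v=[];
for u in range(210,345,5):
    c=np.nonzero(m[:135,u])[0]; v.append(ray(mtx,pose,u,c.max(),.039)[:2])
q=cv2.fitLine(np.array(v,np.float32),cv2.DIST_HUBER,0,.001,.001).ravel(); print("edge yaw",np.degrees(np.arctan2(q[1],q[0])),q)
E
```

```text
7 86
handle (array([ 0.53112927, -0.22712764]), (10.215978622436523, 82.57381439208984), 15.999460220336914) [ 0.53169325 -0.22927933  0.07791264]
slot 599 (array([ 0.43205783, -0.24973856]), (34.76853561401367, 72.09777069091797), 24.863773345947266)
edge yaw 15.973124 [ 0.9613909   0.27518642  0.5200605  -0.14873071]
```

```bash
python3 -c "
from h import *; from plant import r
plan(r,.531,-.2275,.12,-74)"
python3 -m inch '[{"x":1,"y":0.1,"z":1,"yaw":0.2},{"x":1,"y":0.1,"z":1,"yaw":0.1},{"x":1,"y":0.1,"z":1,"yaw":0},{"x":1,"y":0.1,"z":1,"yaw":0},{"x":1,"y":0,"z":1,"yaw":0}]'
python3 -m inch '[{"x":0.5,"y":0,"z":0.8,"yaw":0},{"x":0,"y":0,"z":0,"yaw":0}]'
python3 -c "
from h import *; from plant import r
plan(r,.531,-.2275,.12,-74)"
```

```text
t 6.97 tool units xyz [6.   1.   6.88] yaw units 0.3 rot [ 1.794e+02 -1.000e-01 -7.280e+01] j6 3.7
time_s: 7.38
tcp_pos: [0.5423, -0.1972, 0.1706]
eef_rot: [-179.7, -0.4, -73.5]
contact_force: [0.4, 0.5, -0.1]
gripper_width: 0.0522
time_s: 7.55
tcp_pos: [0.5443, -0.2112, 0.1441]
eef_rot: [180.0, -0.2, -73.6]
contact_force: [-0.2, -0.0, -0.1]
gripper_width: 0.0526
t 7.55 tool units xyz [0.47 0.69 0.97] yaw units 0.11 rot [180.   -0.2 -73.6] j6 18.2
```

```bash
python3 -m inch '[{"x":0.47,"y":0.69,"z":0.5,"yaw":0.1},{"x":0,"y":0,"z":0.5,"yaw":0},{"x":0,"y":0,"z":0,"yaw":0}]'
python3 -c "
from h import *; from plant import r
plan(r,.531,-.2275,.064,-74)"
```

```text
time_s: 7.8
tcp_pos: [0.5315, -0.2262, 0.1179]
eef_rot: [179.9, -0.2, -73.9]
contact_force: [-0.6, -0.0, -0.7]
gripper_width: 0.0526
t 7.8 tool units xyz [0.04 0.03 2.16] yaw units 0.03 rot [179.9  -0.2 -73.9] j6 19.5
```

```bash
python3 -m inch '[{"x":0.04,"y":0.03,"z":0.9,"yaw":0},{"x":0,"y":0,"z":0.9,"yaw":0},{"x":0,"y":0,"z":0.35,"yaw":0},{"x":0,"y":0,"z":0,"yaw":0}]'
python3 -c "
from h import *; from plant import r
plan(r,.531,-.2275,.064,-74)"
```

```text
time_s: 8.13
tcp_pos: [0.535, -0.2246, 0.0678]
eef_rot: [-179.8, -0.3, -73.6]
contact_force: [-0.4, -0.9, -0.1]
gripper_width: 0.0525
t 8.13 tool units xyz [0.06 0.18 0.15] yaw units 0.1 rot [-179.8   -0.3  -73.6] j6 19.4
```

```bash
python3 -m inch '[{"x":0.06,"y":0.18,"z":0.15,"yaw":0.1},{"x":0,"y":0,"z":0,"yaw":0}]'
python3 -m inch '[{"x":0,"y":0,"z":0,"yaw":0},{"x":0,"y":0,"z":0,"yaw":0},{"x":0,"y":0,"z":0,"yaw":0},{"x":0,"y":0,"z":0,"yaw":0},{"x":0,"y":0,"z":0,"yaw":0}]' -1 45
python3 -m inch '[{"x":0,"y":0,"z":0,"yaw":0},{"x":0,"y":0,"z":0,"yaw":0}]'
```

```text
time_s: 8.3
tcp_pos: [0.5323, -0.2264, 0.0659]
eef_rot: [-179.7, -0.4, -73.9]
contact_force: [-1.7, -1.1, 0.4]
gripper_width: 0.0525
time_s: 8.72
tcp_pos: [0.5347, -0.2265, 0.0704]
eef_rot: [-179.4, -0.6, -73.9]
contact_force: [-0.3, 0.2, 0.6]
gripper_width: 0.0248
time_s: 8.88
tcp_pos: [0.5338, -0.2267, 0.0706]
eef_rot: [-179.5, -0.5, -73.9]
contact_force: [-6.2, -1.0, 3.1]
gripper_width: 0.0115
```

```bash
python3 -m inch '[{"x":0,"y":0,"z":-0.2,"yaw":0},{"x":0,"y":0,"z":-0.3,"yaw":0},{"x":0,"y":0,"z":-0.5,"yaw":0},{"x":0,"y":0,"z":-0.5,"yaw":0},{"x":0,"y":0,"z":-0.5,"yaw":0}]' -1 60
python3 -m inch '[{"x":0,"y":0,"z":-0.6,"yaw":0},{"x":0,"y":0,"z":-0.8,"yaw":0},{"x":0,"y":0,"z":-0.8,"yaw":0},{"x":0,"y":0,"z":-0.8,"yaw":0},{"x":0,"y":0,"z":-0.8,"yaw":0}]'
python3 -m inch '[{"x":0,"y":0,"z":-0.6,"yaw":0},{"x":0,"y":0,"z":-0.6,"yaw":0},{"x":0,"y":0,"z":-0.2,"yaw":0},{"x":0,"y":0,"z":0,"yaw":0}]'
python3 - <<'E'
from h import *; from plant import r
plan(r,.5559,.1882,.22,-95.3); snap(r,"side","s2")
im=cv2.imread("pics/s2.png"); cv2.imwrite("pics/s2c.png",cv2.resize(im[140:300,170:330],None,fx=4,fy=3.5))
E
```

```text
time_s: 9.3
tcp_pos: [0.5292, -0.2255, 0.1184]
eef_rot: [-180.0, -0.2, -74.0]
contact_force: [0.9, -0.7, -3.4]
gripper_width: 0.0096
time_s: 9.72
tcp_pos: [0.5264, -0.2239, 0.216]
eef_rot: [179.7, 0.1, -74.1]
contact_force: [0.5, -0.4, -4.0]
gripper_width: 0.0097
time_s: 10.05
tcp_pos: [0.5275, -0.2235, 0.2583]
eef_rot: [-179.8, -0.0, -74.1]
contact_force: [0.7, 1.0, -5.1]
gripper_width: 0.0092
t 10.05 tool units xyz [-15.52  -5.61   1.53] yaw units 5.31 rot [-179.8   -0.   -74.1] j6 19.3
```

View pics/s2c.png

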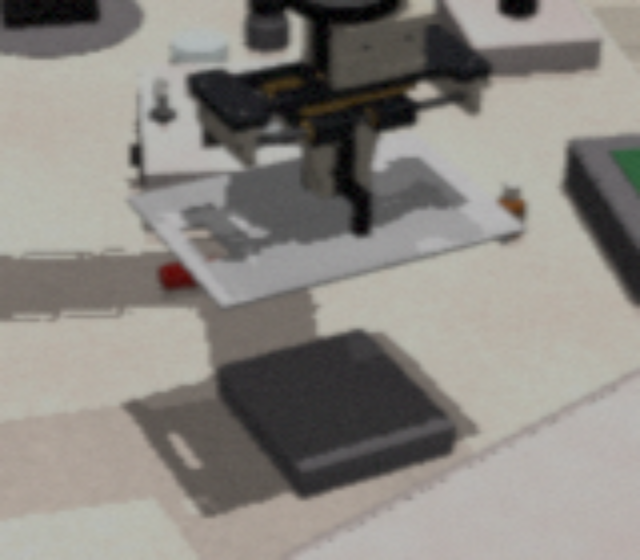

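The crop shows the cover hanging level from the handle, well clear of the rest (black in shadow), slot at (210,235).

```bash
python3 -m inch '[{"x":-0.5,"y":-0.2,"z":0,"yaw":0.3},{"x":-0.8,"y":-0.3,"z":0,"yaw":0.3},{"x":-0.8,"y":-0.3,"z":0,"yaw":0.3},{"x":-0.8,"y":-0.25,"z":0,"yaw":0.3},{"x":-0.8,"y":-0.2,"z":0,"yaw":0.3}]'
python3 -m inch '[{"x":-0.8,"y":-0.2,"z":0,"yaw":0.3},{"x":-0.8,"y":-0.2,"z":0,"yaw":0.3},{"x":-0.8,"y":-0.15,"z":0,"yaw":0.3},{"x":-0.8,"y":-0.1,"z":0,"yaw":0.3},{"x":-0.8,"y":-0.1,"z":0,"yaw":0.3}]'
python3 -m inch '[{"x":-0.8,"y":-0.1,"z":0,"yaw":0.3},{"x":-0.8,"y":0,"z":0,"yaw":0.3},{"x":-0.8,"y":0,"z":0,"yaw":0.3},{"x":-0.8,"y":0,"z":0,"yaw":0.3},{"x":-0.4,"y":0,"z":0,"yaw":0.2}]'
python3 - <<'E'
from h import *; from plant import r
plan(r,.5559,.1882,.22,-95.3)
E
```

```text
time_s: 10.52
tcp_pos: [0.5334, -0.1255, 0.2509]
eef_rot: [179.6, 0.1, -80.7]
contact_force: [0.2, 0.6, -4.3]
gripper_width: 0.01
time_s: 10.93
tcp_pos: [0.5362, -0.0187, 0.2431]
eef_rot: [178.9, 0.1, -87.1]
contact_force: [0.7, 0.0, -4.8]
gripper_width: 0.0094
time_s: 11.35
tcp_pos: [0.5337, 0.0771, 0.2353]
eef_rot: [178.3, -0.1, -93.0]
contact_force: [0.6, -0.1, -4.0]
gripper_width: 0.0093
t 11.35 tool units xyz [-4.48 -0.67  0.58] yaw units 0.58 rot [ 1.783e+02 -1.000e-01 -9.300e+01] j6 -31.1
```

```bash
python3 -m inch '[{"x":-0.9,"y":-0.13,"z":0,"yaw":0.15},{"x":-0.9,"y":-0.13,"z":0,"yaw":0.15},{"x":-0.9,"y":-0.13,"z":0,"yaw":0.15},{"x":-0.9,"y":-0.13,"z":0,"yaw":0.13},{"x":-0.6,"y":-0.1,"z":0,"yaw":0}]'
python3 -m inch '[{"x":0,"y":0,"z":0,"yaw":0},{"x":0,"y":0,"z":0,"yaw":0}]'
python3 - <<'E'
from h import *; from plant import r
plan(r,.5559,.1882,.22,-95.3)
E
```

```text
time_s: 11.77
tcp_pos: [0.5528, 0.1843, 0.2267]
eef_rot: [177.7, -0.5, -95.5]
contact_force: [-0.2, -0.1, -4.9]
gripper_width: 0.0092
time_s: 11.93
tcp_pos: [0.5525, 0.187, 0.2235]
eef_rot: [177.5, -0.6, -95.4]
contact_force: [-0.7, -0.5, -5.1]
gripper_width: 0.0094
t 11.93 tool units xyz [-0.06 -0.14  0.14] yaw units -0.02 rot [177.5  -0.6 -95.4] j6 -41.9
```

```bash
cat > fit.py <<'E'
from h import *; from plant import r; import sys
for n in ("side","scene"):
    im,d,mtx,pose=snap(r,n,n+sys.argv[1]); P=cloud(im,d,mtx,pose); t=np.array(r.get_state()["tcp_pos"])
    z0=t[2]-.0316
    b=(abs(P[...,2]-z0)<.009)&(np.hypot(P[...,0]-t[0],P[...,1]-t[1])<.16)
    k,l,st,_=cv2.connectedComponentsWithStats(b.astype(np.uint8)); Q=P[l==1+np.argmax(st[1:,4])]
    for _ in range(3):
        c=np.linalg.lstsq(np.c_[Q[:,:2]-t[:2],np.ones(len(Q))],Q[:,2],rcond=None)[0]; e=Q[:,2]-np.c_[Q[:,:2]-t[:2],np.ones(len(Q))]@c; Q=Q[abs(e)<.004]
    print(n,len(Q),"slope deg",np.degrees(c[:2]).round(2),"top z at tcp",c[2].round(4),"rect",rect(Q[:,:2]))
plan(r,.5559,.1882,.22,-95.3)
im=cv2.imread(f"pics/scene{sys.argv[1]}.png"); im2=cv2.imread(f"pics/side{sys.argv[1]}.png")
cv2.imwrite(f"pics/both{sys.argv[1]}.png",np.vstack([cv2.resize(im[130:270,220:400],(640,290)),cv2.resize(im2[90:230,150:330],(640,290))]))
E
python3 fit.py 5
```

```text
side 1259 slope deg [-2.57  0.1 ] top z at tcp 0.1906 rect (array([0.53969257, 0.18539526]), (170.43121337890625, 232.5351104736328), 84.38760375976562)
scene 1849 slope deg [-2.51  0.23] top z at tcp 0.1922 rect (array([0.54160553, 0.18918475]), (162.38916015625, 236.5620574951172), 84.4129409790039)
t 12.03 tool units xyz [-0.09 -0.14  0.15] yaw units -0.03 rot [177.5  -0.6 -95.4] j6 -41.9
```

View pics/both5.png

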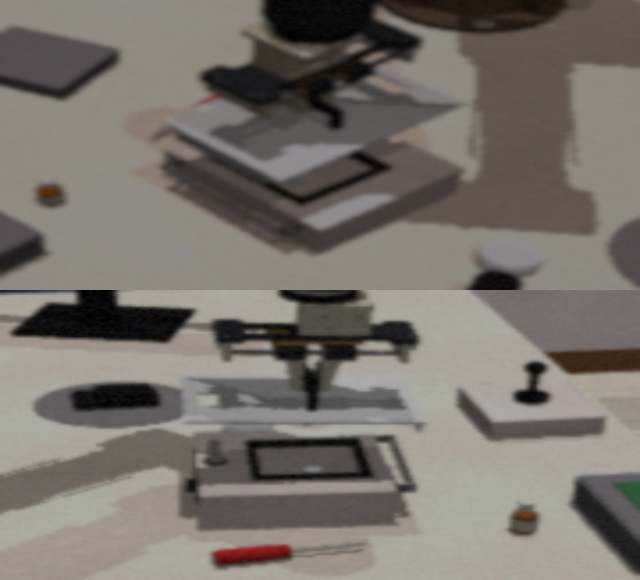

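The cover is over the unit, pitched about 2.5° with the lip end low, otherwise aligned (yaw 84.4° vs. the unit's 84.7°). I'll correct x and go lower for a check.

```bash
python3 -m inch '[{"x":-0.05,"y":-0.22,"z":0.4,"yaw":0},{"x":0,"y":0,"z":0.6,"yaw":0},{"x":0,"y":0,"z":0.6,"yaw":0},{"x":0,"y":0,"z":0.6,"yaw":0},{"x":0,"y":0,"z":0.2,"yaw":0}]'
python3 - <<'E'
from h import *; from plant import r
plan(r,.558,.1882,.155,-95.3); print(r.get_state()["tcp_pos"])
E
```

```text
time_s: 12.45
tcp_pos: [0.5573, 0.1831, 0.1614]
eef_rot: [177.7, -0.4, -95.6]
contact_force: [-0.9, -0.8, -4.8]
gripper_width: 0.0093
t 12.45 tool units xyz [-0.21 -0.02  0.25] yaw units -0.08 rot [177.7  -0.4 -95.6] j6 -41.4
[0.55727249 0.18308945 0.16138618]
```

```bash
python3 -m inch '[{"x":-0.22,"y":-0.03,"z":0.1,"yaw":-0.08}]'
python3 - <<'E'
from h import *; from plant import r
plan(r,.558,.1882,.155,-95.3); im,d,mtx,pose=snap(r,"wrist","w6"); P=cloud(im,d,mtx,pose)
m=(P[...,2]>.097)&(P[...,2]<.111); m[215:]=0;m[:,:290]=0; print(m.sum()); v,u=np.nonzero(m)
W=np.array([ray(mtx,pose,a,b,.106) for a,b in zip(u,v)]); print("wing",rect(W[:,:2]))
cv2.imwrite("pics/w6c.png",cv2.resize(im[:220,130:450,::-1],None,fx=2.4,fy=2.4))
E
```

```text
time_s: 12.53
tcp_pos: [0.558, 0.1869, 0.1577]
eef_rot: [177.7, -0.5, -95.4]
contact_force: [0.2, -0.8, -4.5]
gripper_width: 0.0095
t 12.53 tool units xyz [-0.05  0.    0.11] yaw units -0.02 rot [177.7  -0.5 -95.4] j6 -41.4
75
wing (array([0.45261557, 0.18725974]), (15.663865089416504, 2.751847505569458), 86.29417419433594)
```

View pics/w6c.png

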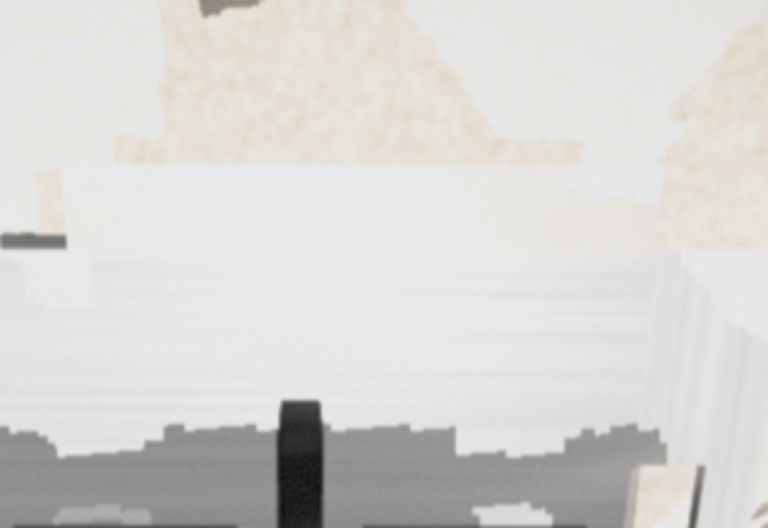

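The wrist crop shows the slot at crop columns 630–703, row 465+, half hidden by the finger; I'll check its depth profile.

```bash
python3 - <<'E'
from h import *
f=np.load("w6.npz"); im,d,mtx,pose=[f[k] for k in("im","d","mtx","pose")]; P=cloud(im,d,mtx,pose)
for v in (205,212):
  for u in range(386,428,2): print(v,u,im[v,u].tolist(),P[v,u].round(3).tolist())
E
```

```text
205 386 [157, 154, 153] [0.47, 0.179, 0.13]
205 388 [154, 153, 151] [0.468, 0.179, 0.129]
205 390 [154, 154, 152] [0.467, 0.179, 0.129]
205 392 [181, 178, 172] [0.453, 0.188, 0.106]
205 394 [187, 184, 178] [0.451, 0.188, 0.105]
205 396 [223, 217, 205] [0.393, 0.226, 0.0]
205 398 [224, 218, 207] [0.391, 0.227, -0.0]
205 400 [226, 218, 207] [0.388, 0.227, -0.001]
205 402 [227, 220, 211] [0.386, 0.228, -0.001]
205 404 [226, 220, 209] [0.383, 0.228, -0.002]
205 406 [228, 223, 214] [0.381, 0.228, -0.001]
205 408 [229, 224, 215] [0.379, 0.228, -0.0]
205 410 [228, 221, 212] [0.376, 0.229, -0.001]
205 412 [227, 221, 212] [0.375, 0.228, 0.0]
205 414 [230, 226, 218] [0.371, 0.229, -0.001]
205 416 [230, 226, 220] [0.369, 0.229, -0.001]
205 418 [191, 193, 189] [0.367, 0.229, -0.0]
205 420 [99, 98, 98] [0.447, 0.182, 0.129]
205 422 [188, 187, 185] [0.446, 0.181, 0.13]
205 424 [221, 220, 219] [0.444, 0.182, 0.129]
205 426 [220, 219, 217] [0.443, 0.182, 0.13]
212 386 [145, 145, 142] [0.47, 0.184, 0.129]
212 388 [146, 146, 145] [0.468, 0.184, 0.129]
212 390 [155, 150, 149] [0.467, 0.184, 0.129]
212 392 [182, 177, 173] [0.453, 0.194, 0.105]
212 394 [184, 177, 169] [0.452, 0.194, 0.105]
212 396 [228, 219, 208] [0.392, 0.235, -0.001]
212 398 [228, 220, 210] [0.389, 0.236, -0.002]
212 400 [229, 221, 213] [0.388, 0.235, 0.0]
212 402 [229, 220, 211] [0.386, 0.236, 0.0]
212 404 [228, 220, 209] [0.384, 0.236, 0.001]
212 406 [229, 221, 211] [0.382, 0.236, 0.001]
212 408 [232, 225, 218] [0.378, 0.237, -0.001]
212 410 [232, 231, 228] [0.376, 0.237, -0.0]
212 412 [231, 232, 231] [0.374, 0.237, 0.0]
212 414 [231, 232, 229] [0.371, 0.237, -0.001]
212 416 [230, 230, 227] [0.368, 0.238, -0.001]
212 418 [116, 117, 116] [0.448, 0.187, 0.129]
212 420 [115, 115, 113] [0.446, 0.187, 0.129]
212 422 [219, 217, 216] [0.446, 0.186, 0.13]
212 424 [221, 221, 220] [0.444, 0.186, 0.13]
212 426 [220, 220, 219] [0.442, 0.187, 0.129]
```

Slot spans x 0.447–0.467 m and the wing is centred at 0.457; in y it is about 2 mm off, which I correct while lowering.

```bash
python3 -m inch '[{"x":-0.09,"y":0,"z":0.15,"yaw":0},{"x":0,"y":0,"z":0.2,"yaw":0},{"x":0,"y":0,"z":0.2,"yaw":0},{"x":0,"y":0,"z":0.2,"yaw":0}]'
python3 - <<'E'
from h import *; from plant import r
plan(r,.558,.1902,.115,-95.3)
E
```

```text
time_s: 12.92
tcp_pos: [0.56, 0.1917, 0.1399]
eef_rot: [177.9, -0.3, -95.3]
contact_force: [0.1, -0.8, -4.7]
gripper_width: 0.0097
t 12.92 tool units xyz [0.06 0.04 1.  ] yaw units 0.01 rot [177.9  -0.3 -95.3] j6 -41.5
```

```bash
python3 -m inch '[{"x":0.06,"y":0.07,"z":0.15,"yaw":0},{"x":0,"y":0.02,"z":0.15,"yaw":0},{"x":0,"y":0.02,"z":0.15,"yaw":0}]'
python3 - <<'E'
from h import *; from plant import r
plan(r,.558,.1902,.115,-95.3)
E
```

```text
time_s: 13.17
tcp_pos: [0.5566, 0.1904, 0.1277]
eef_rot: [177.9, -0.3, -95.3]
contact_force: [-0.5, 0.4, -5.4]
gripper_width: 0.0095
t 13.17 tool units xyz [-0.   -0.08  0.51] yaw units 0.01 rot [177.9  -0.3 -95.3] j6 -41.6
```

```bash
python3 -m inch '[{"x":0,"y":-0.07,"z":0.1,"yaw":0},{"x":0,"y":0,"z":0.12,"yaw":0}]'
python3 -m inch '[{"x":0,"y":0,"z":0.1,"yaw":0},{"x":0,"y":0,"z":0.1,"yaw":0}]'
python3 - <<'E'
from h import *; from plant import r
plan(r,.558,.1902,.108,-95.3)
E
```

```text
time_s: 13.33
tcp_pos: [0.5579, 0.1902, 0.1216]
eef_rot: [177.9, -0.3, -95.2]
contact_force: [0.1, 0.3, -4.5]
gripper_width: 0.0095
time_s: 13.5
tcp_pos: [0.5579, 0.1902, 0.116]
eef_rot: [177.9, -0.3, -95.2]
contact_force: [0.3, 0.0, -4.4]
gripper_width: 0.0093
t 13.5 tool units xyz [-0.   -0.02  0.32] yaw units 0.01 rot [177.9  -0.3 -95.2] j6 -41.4
```

```bash
python3 -m inch '[{"x":0,"y":0,"z":0.08,"yaw":0},{"x":0,"y":0,"z":0.08,"yaw":0}]'
python3 -m inch '[{"x":0,"y":0,"z":0.08,"yaw":0},{"x":0,"y":0,"z":0.08,"yaw":0}]'
python3 -c "
from plant import r; s=r.get_state(); print(s['contact_force'],s['moment'],s['tcp_pos'])"
```

```text
time_s: 13.67
tcp_pos: [0.5577, 0.1902, 0.1118]
eef_rot: [177.9, -0.3, -95.2]
contact_force: [-3.5, 0.1, 2.5]
gripper_width: 0.0094
time_s: 13.83
tcp_pos: [0.5574, 0.1902, 0.1089]
eef_rot: [177.9, -0.3, -95.2]
contact_force: [-6.5, 0.3, 7.1]
gripper_width: 0.0095
[-6.54333999  0.26725613  7.05546468] [-8.62562212e-02  1.66186313e+00 -1.07488499e-03] [0.55742143 0.19022334 0.10890811]
```

Contact with the seal was made gently at TCP z ≈ 0.112. The tool is still about 2° tilted; pressing should level it as the arm yields.

```bash
python3 -m inch '[{"x":0,"y":0,"z":0.05,"yaw":0},{"x":0,"y":0,"z":0.05,"yaw":0},{"x":0,"y":0,"z":0.05,"yaw":0}]'
python3 -m inch '[{"x":0,"y":0,"z":0.08,"yaw":0},{"x":0,"y":0,"z":0.08,"yaw":0},{"x":0,"y":0,"z":0.08,"yaw":0}]'
python3 -c "
from plant import r; s=r.get_state(); print(s['contact_force'],s['moment'],s['tcp_pos'],s['eef_rot'])"
```

```text
time_s: 14.08
tcp_pos: [0.5573, 0.1902, 0.108]
eef_rot: [178.0, -0.3, -95.1]
contact_force: [-6.3, -0.2, 8.8]
gripper_width: 0.0096
time_s: 14.33
tcp_pos: [0.5571, 0.1903, 0.1073]
eef_rot: [178.2, -0.3, -95.0]
contact_force: [-8.8, -1.7, 15.2]
gripper_width: 0.0098
[-8.77888226 -1.69931505 15.19941757] [-0.41113737  2.8323038  -0.09795514] [0.55712288 0.19025961 0.10733801] [178.18660643  -0.26114493 -95.00953797]
```

```bash
python3 -m inch '[{"x":0,"y":0,"z":0.08,"yaw":0},{"x":0,"y":0.02,"z":0.08,"yaw":0},{"x":0,"y":0.02,"z":0.08,"yaw":0},{"x":0,"y":0.02,"z":0.08,"yaw":0},{"x":0,"y":0.02,"z":0.08,"yaw":0}]'
python3 -m inch '[{"x":0,"y":0.02,"z":0.08,"yaw":0},{"x":0,"y":0.02,"z":0.08,"yaw":0},{"x":0,"y":0.02,"z":0.08,"yaw":0},{"x":0,"y":0.02,"z":0.08,"yaw":0},{"x":0,"y":0.02,"z":0.08,"yaw":0}]'
python3 -c "
from plant import r; s=r.get_state(); print(s['contact_force'],s['moment'],s['tcp_pos'],s['eef_rot'])"
```

```text
time_s: 14.75
tcp_pos: [0.5571, 0.1903, 0.1073]
eef_rot: [178.7, -0.1, -94.8]
contact_force: [-5.8, -1.8, 12.9]
gripper_width: 0.0094
time_s: 15.17
tcp_pos: [0.557, 0.1903, 0.1073]
eef_rot: [179.2, -0.0, -94.7]
contact_force: [-6.7, -1.8, 12.0]
gripper_width: 0.0095
[-6.72065109 -1.84716314 11.98064895] [-0.65579757  2.13740033 -0.22289316] [0.55704016 0.1902763  0.10734717] [ 1.79240518e+02 -6.80571125e-03 -9.47023084e+01]
```

```bash
python3 -m inch '[{"x":0,"y":0.02,"z":0.09,"yaw":0.03},{"x":0,"y":0.02,"z":0.09,"yaw":0.03},{"x":0,"y":0.02,"z":0.09,"yaw":0.03},{"x":0,"y":0.02,"z":0.09,"yaw":0.03},{"x":0,"y":0.02,"z":0.09,"yaw":0.03}]'
python3 -m inch '[{"x":0,"y":0.02,"z":0.09,"yaw":0.03},{"x":0,"y":0.02,"z":0.09,"yaw":0.03},{"x":0,"y":0.02,"z":0.09,"yaw":0.03},{"x":0,"y":0.02,"z":0.09,"yaw":0.03},{"x":0,"y":0.02,"z":0.09,"yaw":0.03}]'
python3 fit.py 7; python3 -c "
from plant import r; s=r.get_state(); print(s['contact_force'],s['moment'],s['tcp_pos'],s['eef_rot'])"
```

```text
time_s: 15.58
tcp_pos: [0.557, 0.1903, 0.1073]
eef_rot: [179.8, 0.1, -95.1]
contact_force: [-7.1, -1.0, 15.0]
gripper_width: 0.0094
time_s: 16.0
tcp_pos: [0.5569, 0.1903, 0.1074]
eef_rot: [-179.7, 0.2, -95.5]
contact_force: [-6.5, -1.0, 16.7]
gripper_width: 0.0093
side 1310 slope deg [-0.19  0.85] top z at tcp 0.0742 rect (array([0.54395154, 0.18060826]), (215.97549438476562, 232.80162048339844), 85.39386749267578)
scene 1658 slope deg [-0.62 -0.87] top z at tcp 0.0762 rect (array([0.54715869, 0.192479  ]), (219.4092559814453, 235.9762420654297), 84.37490844726562)
t 16.1 tool units xyz [ 0.07  0.01 -4.5 ] yaw units -0.04 rot [-179.7    0.2  -95.5] j6 -43.5
[-6.66691599 -2.11925182 15.597776  ] [-0.76327048  2.7532619   0.07608226] [0.55697117 0.19025837 0.10751138] [-179.66753411    0.18603361  -95.47921351]
```

View pics/both7.png

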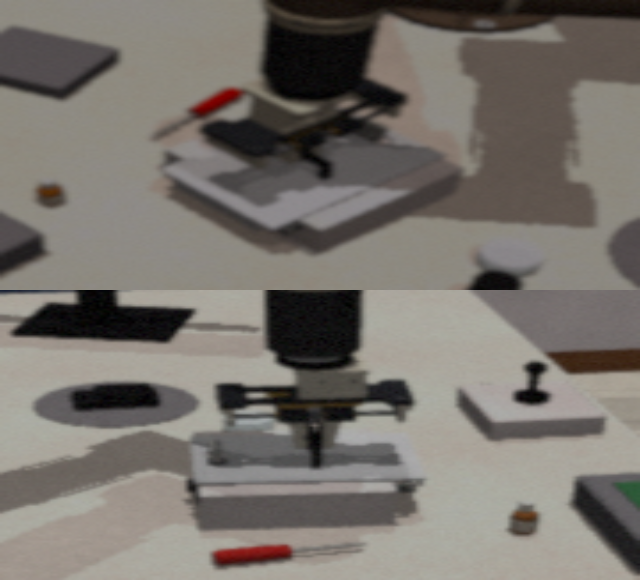

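The views show the cover seated on the unit with the wing standing through the slot (side crop (217,455)) and the lip behind the bar. I'll check level using only points on the cover.

```bash
cat > lev.py <<'E'
from h import *; import sys
c,s=np.cos(np.radians(-5.3)),np.sin(np.radians(-5.3))
for n in ("side","scene"):
    f=np.load(n+sys.argv[1]+".npz"); P=cloud(f["im"],f["d"],f["mtx"],f["pose"]); q=P[...,:2]-[.536,.190]
    lx=q[...,0]*c+q[...,1]*s; ly=-q[...,0]*s+q[...,1]*c
    b=(abs(ly)<.07)&(lx>-.095)&(lx<.12)&(P[...,2]<.095)&(P[...,2]>.06)
    A=np.c_[lx[b],ly[b],np.ones(b.sum())]; z=P[...,2][b]; k=np.ones(len(z),bool)
    for _ in range(4): w=np.linalg.lstsq(A[k],z[k],rcond=None)[0]; k=abs(z-A@w)<.004
    print(n,k.sum(),"slope x,y deg",np.degrees(w[:2]).round(2),"top z centre",w[2].round(4))
    w=(P[...,2]>.095)&(P[...,2]<.115)&(abs(lx+.08)<.03)&(abs(ly)<.04); print("wing pts",w.sum(),np.median(lx[w]),np.median(ly[w]),P[...,2][w].max())
E
python3 lev.py 7
```

```text
side 935 slope x,y deg [-0.41  0.04] top z centre 0.0749
wing pts 22 -0.0829350452611306 -0.010533148320169973 0.10679270104819183
scene 1207 slope x,y deg [-0.48  0.12] top z centre 0.0768
wing pts 30 -0.07924940762336544 0.006954801133919133 0.11309856701832066
```

```bash
cp side0.npz sideu.npz; cp scene0.npz sceneu.npz; sed 's/abs(ly)<.07)/abs(ly)<.10)/; s/lx<.12)/lx<.09)/; s/>.06)/>.062)/; s/<.095)\&(P/<.082)\&(P/' lev.py > levu.py; python3 levu.py u
python3 -c "
from plant import r; s=r.get_state(); print(s['time_s'],s['contact_force'],s['tcp_pos'],s['eef_rot'])"
```

```text
side 772 slope x,y deg [0.25 0.08] top z centre 0.0695
wing pts 34 -0.08406259117169487 -0.0040347766698436965 0.10983345144256595
scene 1288 slope x,y deg [0.09 0.11] top z centre 0.0714
wing pts 42 -0.08042581462843124 0.0025714042263522935 0.11079344822680626
16.1 [-6.66691599 -2.11925182 15.597776  ] [0.55697117 0.19025837 0.10751138] [-179.66753411    0.18603361  -95.47921351]
```

```bash
cat >> lev.py <<'E'
    for a in np.arange(-.1,.13,.025):
        m=b&(lx>=a)&(lx<a+.025)&(P[...,2]<.083); print(round(a*1000+12),m.sum(),np.median(P[...,2][m]).round(4),end=" | ")
    print()
E
python3 -m inch '[{"x":0,"y":0.05,"z":0.1,"yaw":0},{"x":0,"y":0.05,"z":0.1,"yaw":0},{"x":0,"y":0.05,"z":0.1,"yaw":0},{"x":0,"y":0.05,"z":0.1,"yaw":0},{"x":0,"y":0.05,"z":0.1,"yaw":0}]'
python3 fit.py 8 >/dev/null; python3 lev.py 8
```

```text
time_s: 16.52
tcp_pos: [0.5567, 0.1903, 0.108]
eef_rot: [-178.8, 0.3, -95.1]
contact_force: [-4.7, -2.3, 16.3]
gripper_width: 0.0096
side 932 slope x,y deg [-0.18  0.17] top z centre 0.0754
wing pts 20 -0.08275672689963497 -0.012873423370906517 0.11058584192404786
-88 72 0.0753 | -63 138 0.0758 | -38 134 0.0751 | -13 136 0.0756 | 12 76 0.0759 | 37 100 0.0751 | 62 132 0.0752 | 87 132 0.0752 | 112 106 0.075 | 137 0 nan | 
scene 1210 slope x,y deg [-0.13  0.26] top z centre 0.077
wing pts 29 -0.07917443492130775 0.008015591043639893 0.11025963411340411
-88 81 0.0772 | -63 124 0.0774 | -38 135 0.0774 | -13 98 0.0772 | 12 81 0.0775 | 37 144 0.0772 | 62 221 0.077 | 87 241 0.0768 | 112 195 0.0766 | 137 0 nan |
  return _methods._mean(a, axis=axis, dtype=dtype,
  ret = ret.dtype.type(ret / rcount)
```

The tool has now rolled slightly past level (+1.2°) and its hard grip may pry the cover up by about half a millimetre. Easing the grip to 28 N lets the cover lie flat while still pressed.

```bash
python3 -m inch '[{"x":0,"y":0.03,"z":0.06,"yaw":0},{"x":0,"y":0,"z":0.08,"yaw":0}]' -1 28
python3 -m inch '[{"x":0,"y":0,"z":0.1,"yaw":0.03}]'
python3 fit.py 9 >/dev/null; python3 lev.py 9 2>/dev/null; python3 -c "
from plant import r; s=r.get_state(); print(s['contact_force'],s['moment'],s['tcp_pos'],s['eef_rot'])"
```

```text
time_s: 16.78
tcp_pos: [0.5568, 0.1903, 0.1082]
eef_rot: [-178.6, 0.3, -95.1]
contact_force: [-7.8, -0.4, 11.2]
gripper_width: 0.0098
time_s: 16.87
tcp_pos: [0.557, 0.1903, 0.1075]
eef_rot: [-178.6, 0.4, -95.2]
contact_force: [-8.8, -0.9, 15.1]
gripper_width: 0.0099
side 934 slope x,y deg [-0.61  0.04] top z centre 0.0749
wing pts 20 -0.08289703185146044 -0.008533988984031777 0.1074922862266725
-88 76 0.0751 | -63 138 0.0754 | -38 132 0.0756 | -13 135 0.0753 | 12 75 0.0747 | 37 98 0.0746 | 62 131 0.074 | 87 132 0.0743 | 112 106 0.0737 | 137 0 nan | 
scene 1232 slope x,y deg [-0.59  0.02] top z centre 0.0769
wing pts 28 -0.07984594324911451 0.006423827735775161 0.11177084047492047
-88 86 0.0767 | -63 122 0.0775 | -38 138 0.0773 | -13 94 0.0771 | 12 91 0.0768 | 37 142 0.0762 | 62 218 0.0761 | 87 243 0.0759 | 112 194 0.0758 | 137 0 nan | 
[-8.39753894 -1.39909516 14.07132539] [-0.28598157  2.99305989  0.04173606] [0.55700729 0.19031777 0.10756597] [-178.5541064     0.36740852  -95.16140477]
```

```bash
python3 - <<'E'
from h import *
c,s=np.cos(np.radians(-5.3)),np.sin(np.radians(-5.3))
for t in ("side9","scene9","side0","scene0"):
    f=np.load(t+".npz"); P=cloud(f["im"],f["d"],f["mtx"],f["pose"]); q=P[...,:2]-[.536,.190]
    lx=q[...,0]*c+q[...,1]*s; ly=-q[...,0]*s+q[...,1]*c
    b=(abs(abs(ly)-.095)<.010)&(abs(lx)<.09)&(abs(P[...,2]-.07)<.005)
    A=np.c_[lx[b],ly[b],np.ones(b.sum())]; z=P[...,2][b]; w=np.linalg.lstsq(A,z,rcond=None)[0]
    print(t,b.sum(),np.degrees(w[:2]).round(2),w[2].round(4))
E
```

```text
side9 192 [-0.05  0.25] 0.0694
scene9 294 [0.18 0.02] 0.0708
side0 254 [ 0.12 -0.13] 0.0692
scene0 438 [-0.01  0.03] 0.0707
```

The unit's own top reads level in these images, so the cover's front is really about 1 mm high (0.6°). I'll let it settle free on the seal, look, and regrip.

```bash
python3 -m inch '[{"x":0,"y":0.05,"z":-0.03,"yaw":0},{"x":0,"y":0.05,"z":-0.03,"yaw":0}]'
python3 -m inch '[{"x":0,"y":0,"z":0,"yaw":0},{"x":0,"y":0,"z":0,"yaw":0}]' -0.6 28
python3 fit.py 10 >/dev/null; python3 lev.py 10 2>/dev/null; python3 -c "
from plant import r; s=r.get_state(); print(s['contact_force'],s['moment'],s['tcp_pos'],s['eef_rot'],s['gripper_width'])"
```

```text
time_s: 17.13
tcp_pos: [0.5562, 0.1907, 0.1116]
eef_rot: [-178.3, 0.4, -95.1]
contact_force: [2.3, -0.7, -1.1]
gripper_width: 0.0096
time_s: 17.3
tcp_pos: [0.5571, 0.1913, 0.1127]
eef_rot: [-178.2, 0.6, -95.1]
contact_force: [0.5, -0.3, -0.5]
gripper_width: 0.0158
side 931 slope x,y deg [ 0.02 -0.08] top z centre 0.0783
wing pts 21 -0.0828426211282381 -0.010783872555334665 0.1077243814159643
-88 71 0.0778 | -63 138 0.0779 | -38 137 0.0783 | -13 128 0.0783 | 12 81 0.0775 | 37 101 0.0787 | 62 125 0.0784 | 87 129 0.0783 | 112 108 0.0782 | 137 0 nan | 
scene 1213 slope x,y deg [0.08 0.14] top z centre 0.0802
wing pts 28 -0.07880588835038937 0.010522429899510135 0.11152881637657241
-88 75 0.0786 | -63 117 0.0801 | -38 111 0.0801 | -13 81 0.0807 | 12 82 0.0797 | 37 125 0.0799 | 62 200 0.0799 | 87 211 0.0804 | 112 179 0.0799 | 137 0 nan | 
[ 0.31584357 -0.59138726  0.20818953] [ 0.10635983  0.09172193 -0.0769934 ] [0.55697546 0.19123117 0.1123887 ] [-178.19999893    0.52731406  -95.07723053] 0.017193214104707446
```

Free on the seal the cover is level (0.0°) at the expected height, so the tilt came from a sideways push. I'll regrip deeper on the handle and press with a sideways compensation.

```bash
python3 -m inch '[{"x":0.02,"y":0,"z":0.2,"yaw":0.05},{"x":0.02,"y":0.02,"z":0.2,"yaw":0},{"x":0,"y":0,"z":0.04,"yaw":0}]'
python3 -c "
from plant import r; s=r.get_state(); print(s['moment'],s['gripper_width'])"
```

```text
time_s: 17.65
tcp_pos: [0.5569, 0.1906, 0.1002]
eef_rot: [-178.2, 0.6, -95.3]
contact_force: [0.8, 0.2, -0.7]
gripper_width: 0.0173
[ 0.02446261  0.07769762 -0.01211654] 0.017261961137772813
```

```bash
python3 -m inch '[{"x":0,"y":0,"z":0.02,"yaw":0},{"x":0,"y":0,"z":0.02,"yaw":0},{"x":0,"y":0,"z":0.02,"yaw":0}]' -1 30
python3 -m inch '[{"x":0,"y":0.04,"z":0.06,"yaw":0},{"x":0,"y":0.04,"z":0.06,"yaw":0},{"x":0,"y":0.04,"z":0.06,"yaw":0}]'
python3 -c "
from plant import r; s=r.get_state(); print(s['contact_force'],s['moment'],s['gripper_width'])"
```

```text
time_s: 17.9
tcp_pos: [0.5566, 0.1902, 0.0972]
eef_rot: [-178.3, 0.5, -95.3]
contact_force: [-0.1, 1.1, 2.1]
gripper_width: 0.0094
time_s: 18.15
tcp_pos: [0.5567, 0.1904, 0.0953]
eef_rot: [-178.0, 0.5, -95.2]
contact_force: [-1.0, -4.0, 13.9]
gripper_width: 0.0099
[-1.0246294  -4.00783125 13.94330834] [-1.31933426  0.50990207  0.00473924] 0.009930414540338748
```

Push is now 14 N with almost no x-force. Checking level and height.

```bash
python3 fit.py 11 >/dev/null; python3 lev.py 11 2>/dev/null; python3 -c "
from plant import r; s=r.get_state(); print(s['time_s'],s['contact_force'],s['moment'],s['tcp_pos'],s['eef_rot'])"
```

```text
side 907 slope x,y deg [-0.07 -0.12] top z centre 0.0757
wing pts 21 -0.08303415291184461 -0.011469448719089136 0.11151840669965996
-88 75 0.0747 | -63 138 0.0756 | -38 130 0.0759 | -13 126 0.0758 | 12 62 0.0762 | 37 91 0.0759 | 62 131 0.0757 | 87 131 0.0755 | 112 103 0.075 | 137 0 nan | 
scene 1151 slope x,y deg [ 0.04 -0.07] top z centre 0.0775
wing pts 33 -0.07981266290487057 0.006633303685037431 0.11257285473851697
-88 82 0.0767 | -63 109 0.0774 | -38 132 0.0776 | -13 88 0.0777 | 12 81 0.0772 | 37 126 0.0777 | 62 193 0.0777 | 87 231 0.0778 | 112 199 0.0771 | 137 0 nan | 
18.25 [ 0.18102775 -4.23047821 10.68694347] [-1.25760564  0.22774415  0.01495794] [0.55662954 0.19040284 0.09554466] [-177.95571992    0.50500797  -95.19605431]
```

Level, but about 1.5 mm short of home; pushing on.

```bash
python3 -m inch '[{"x":0.03,"y":0.05,"z":0.09,"yaw":0},{"x":0.03,"y":0.05,"z":0.09,"yaw":0},{"x":0.03,"y":0.05,"z":0.09,"yaw":0}]'
python3 -m inch '[{"x":0.03,"y":0.05,"z":0.1,"yaw":0},{"x":0.03,"y":0.05,"z":0.1,"yaw":0},{"x":0.03,"y":0.05,"z":0.1,"yaw":0}]' -1 40
python3 fit.py 12 >/dev/null; python3 lev.py 12 2>/dev/null; python3 -c "
from plant import r; s=r.get_state(); print(s['time_s'],s['contact_force'],s['moment'],s['tcp_pos'],s['eef_rot'])"
```

```text
time_s: 18.5
tcp_pos: [0.557, 0.1904, 0.0949]
eef_rot: [-177.4, 0.8, -95.1]
contact_force: [-3.1, -1.9, 15.7]
gripper_width: 0.0101
time_s: 18.75
tcp_pos: [0.5572, 0.1904, 0.0946]
eef_rot: [-176.8, 1.1, -94.9]
contact_force: [-3.4, -0.8, 19.0]
gripper_width: 0.0102
side 914 slope x,y deg [-0.38 -0.14] top z centre 0.075
wing pts 21 -0.0827388284329097 -0.011879139292143601 0.10766072009197547
-88 74 0.0751 | -63 137 0.0754 | -38 136 0.075 | -13 127 0.0752 | 12 61 0.0751 | 37 89 0.0751 | 62 134 0.0746 | 87 136 0.0741 | 112 102 0.0743 | 137 0 nan | 
scene 1159 slope x,y deg [-0.52 -0.05] top z centre 0.0771
wing pts 34 -0.07878877686477176 0.007521721193320637 0.10970842826109584
-88 80 0.0777 | -63 112 0.0774 | -38 125 0.0778 | -13 91 0.0767 | 12 83 0.0772 | 37 131 0.0767 | 62 200 0.0765 | 87 242 0.0763 | 112 201 0.0762 | 137 0 nan | 
18.85 [-2.49396949 -1.36668733 18.21222855] [-0.39529296  1.55446624 -0.04292581] [0.55721728 0.19046633 0.09474748] [-176.81927851    1.08756919  -94.88216802]
```

The front stops about 1 mm high while the back goes home, so something may be under the front. I'll check the earlier wrist depth around the stud base.

```bash
python3 - <<'E'
from h import *
c,s=np.cos(np.radians(-5.3)),np.sin(np.radians(-5.3))
for t in ("w2","w3"):
    f=np.load(t+".npz"); P=cloud(f["im"],f["d"],f["mtx"],f["pose"]); q=P[...,:2]-[.536,.190]
    lx=q[...,0]*c+q[...,1]*s; ly=-q[...,0]*s+q[...,1]*c; P[200:]=0
    print(t); z=P[...,2]
    for y in np.arange(-.06,.061,.01):
        print(round(y*1000),[ (lambda m: round(float(np.median(z[m])*1000),1) if m.sum()>2 else None)((abs(ly-y)<.005)&(abs(lx-x)<.005)&(z>.03)) for x in np.arange(-.1,.131,.01)])
E
```

```text
w2
-60 [69.1, 69.4, 69.0, 69.3, 69.2, 69.2, 75.1, 75.0, 75.0, 75.0, 75.1, 75.2, 75.2, 75.0, 73.7, 35.2, 35.3, None, None, None, None, None, None, None]
-50 [69.3, 69.3, 69.2, 69.2, 69.2, 69.2, 75.2, 71.0, 70.0, 69.9, 71.2, 68.8, None, 71.9, 35.3, 35.4, 35.2, None, None, None, None, None, None, None]
-40 [69.3, 69.0, 69.3, 69.3, 69.4, 69.2, 75.1, None, None, None, None, None, None, None, 35.3, 35.4, 35.3, 35.4, None, None, None, None, None, None]
-30 [69.2, 69.2, 69.1, 69.2, 69.2, 69.3, 75.3, None, None, None, None, None, None, None, 34.9, 35.3, 35.4, 35.5, None, None, None, None, None, None]
-20 [69.0, 69.2, 69.4, 69.2, 69.2, 69.4, 75.4, None, None, None, None, None, None, None, 34.8, 35.4, 35.2, 35.2, None, None, None, None, None, None]
-10 [69.1, 69.3, 71.6, 105.2, 69.5, 69.3, 75.2, None, None, None, None, 49.4, 50.2, 49.7, None, None, None, 71.7, None, None, None, None, None, None]
0 [104.8, 105.0, 105.1, 102.6, 69.4, 69.5, 75.3, None, None, None, None, 49.5, 50.2, 50.7, None, None, None, 75.1, None, None, None, None, None, None]
10 [69.2, 87.6, 72.5, 69.5, 69.4, 69.3, 75.2, None,
[... 2073 characters left out ...]
75.1, None, None, None, None, None, None, None, None, None, None, 75.2, 69.5, 69.1, None, 64.6, 63.3, None]
30 [68.9, 69.1, 69.6, 69.2, 69.2, 69.4, 75.2, None, None, None, None, 472.9, None, None, None, None, None, 75.1, 69.3, 69.0, None, 64.8, 64.3, None]
40 [69.1, 69.3, 69.3, 69.1, 69.3, 69.2, 75.4, None, None, None, None, None, None, None, None, None, None, 74.8, 69.6, 69.3, None, 64.4, 64.0, None]
50 [69.1, 69.3, 69.5, 69.3, 69.1, 69.6, 75.2, 71.4, 72.8, 74.3, 75.2, 75.3, 75.7, 75.7, 64.4, 65.2, 66.5, 75.4, 69.6, 69.5, None, 64.1, 63.9, None]
60 [69.3, 69.3, 69.3, 69.1, 69.2, 69.6, 75.3, 75.4, 75.3, 75.1, 75.3, 75.2, 75.5, 75.2, 75.2, 75.4, 75.2, 75.4, 69.5, 69.4, None, 64.7, 64.5, None]
```

```bash
python3 - <<'E'
from h import *; from plant import r
im,d,mtx,pose=snap(r,"wrist","w12"); P=cloud(im,d,mtx,pose)
c,s=np.cos(np.radians(-5.3)),np.sin(np.radians(-5.3))
q=P[...,:2]-[.536,.190]; lx=q[...,0]*c+q[...,1]*s; ly=-q[...,0]*s+q[...,1]*c
a=lambda x:np.round(x*1000,1)
m=(abs(lx+.08)<.03)&(abs(ly)<.05)&(P[...,2]>.04)&(P[...,2]<.12); m[:, :300]=0
v,u=np.nonzero(m); print(v.min(),v.max(),u.min(),u.max())
for vv in range(v.min(),min(v.max(),262),5):
    us=np.nonzero(m[vv])[0]; print(vv,[(int(k),*a(np.array([lx[vv,k],ly[vv,k],P[vv,k,2]])).tolist()) for k in us[::3]])
x0,x1,y0,y1=u.min()-40,min(u.max()+40,511),max(v.min()-40,0),v.max()+40
b=im[y0:y1,x0:x1,::-1]; print(x0,y0,b.shape); cv2.imwrite("pics/w12c.png",cv2.resize(b,None,fx=4,fy=4)[:600,:800])
E
```

```text
153 307 376 484
153 [(389, -52.8, -50.0, 75.8), (404, -61.2, -50.0, 75.3)]
158 [(384, -50.7, -47.0, 75.0), (387, -51.9, -47.2, 76.2), (390, -53.6, -47.2, 76.1), (393, -55.4, -47.2, 75.8), (396, -57.2, -47.1, 75.5), (399, -58.2, -47.4, 76.9), (402, -60.5, -47.2, 75.4), (405, -61.9, -47.3, 75.9), (408, -62.8, -47.5, 77.4), (411, -64.6, -47.5, 77.2), (414, -67.0, -47.3, 75.5), (417, -68.8, -47.2, 75.1), (421, -70.4, -47.5, 76.3), (424, -72.2, -47.4, 76.1), (427, -73.7, -47.5, 76.2), (430, -75.3, -47.5, 76.3), (433, -76.8, -47.6, 76.5), (436, -78.8, -47.5, 75.8), (439, -80.1, -47.6, 76.4), (442, -81.7, -47.6, 76.5), (445, -84.2, -47.4, 75.0), (448, -85.6, -47.5, 75.4), (451, -86.6, -47.7, 76.4), (454, -88.9, -47.5, 75.3), (457, -90.0, -47.7, 76.1), (460, -90.9, -47.9, 77.1), (463, -93.1, -47.7, 76.2), (466, -94.8, -47.8, 76.1), (469, -96.3, -47.8, 76.3), (472, -97.5, -47.9, 76.8), (475, -100.0, -47.7, 75.5), (478, -100.8, -47.9, 76.7), (481, -101.6, -48.1, 77.8)]
163 [(383, -50.7, -44.0, 74.6), (386, -51.8, -44.3, 75.9), (389, -53.5, -44.3, 75.9), (392, -55.2, -44.3, 75.7), (395, -56.9, 
[... 13372 characters left out ...]
-81.6, -12.4, 105.4), (465, -83.8, -12.0, 104.3), (468, -85.1, -12.1, 104.5)]
243 [(402, -68.1, 5.1, 75.6), (405, -71.5, 6.5, 72.5), (408, -73.5, 6.6, 72.1), (411, -75.1, 6.4, 72.6), (414, -76.7, 6.2, 72.9), (417, -79.4, 6.9, 71.2), (420, -75.0, 1.6, 82.3), (423, -75.4, 0.6, 84.5), (426, -75.4, -0.8, 87.4), (429, -75.7, -1.9, 89.7), (432, -74.8, -3.9, 93.9), (435, -75.3, -4.8, 95.6), (438, -75.7, -5.7, 97.4), (441, -75.2, -7.2, 100.6), (444, -75.9, -7.8, 101.7), (447, -75.4, -9.2, 104.8), (450, -76.4, -9.6, 105.4), (453, -77.3, -10.0, 106.1), (456, -78.8, -10.0, 106.1), (459, -80.6, -9.8, 105.6), (462, -82.5, -9.5, 104.9), (465, -83.9, -9.6, 104.9)]
248 []
253 []
258 []
336 113 (234, 175, 3)
```

View pics/w12c.png

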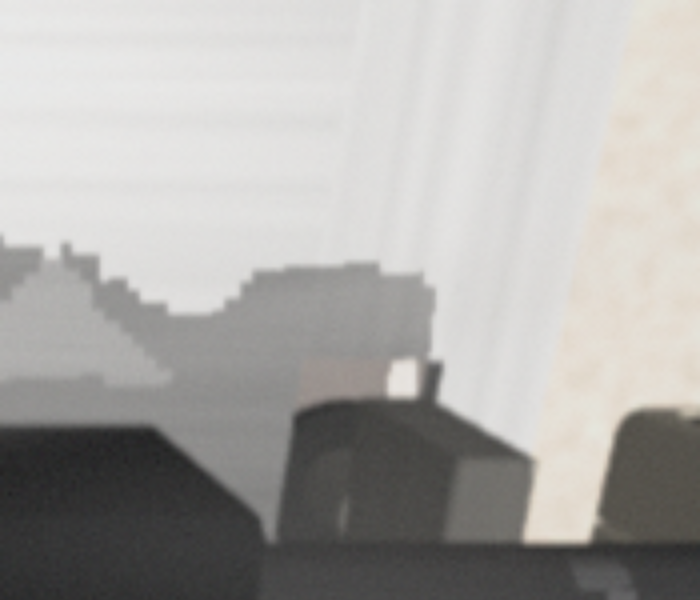

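The view shows the wing well inside the slot (slot x −69.5…−90, wing −75…−85 mm) and a round collar under the wing about 3 mm above the unit's top and wider than the slot; the cover's front appears to rest on it, so the 0.5° is the seated attitude. I'll press harder so the seal bottoms with margin.

```bash
python3 -m inch '[{"x":0.05,"y":0,"z":0.16,"yaw":0.03},{"x":0.05,"y":-0.02,"z":0.18,"yaw":0.03}]' -1 45
python3 -m inch '[{"x":0.03,"y":-0.02,"z":0.2,"yaw":0.03}]'
python3 fit.py 13 >/dev/null; python3 lev.py 13 2>/dev/null; python3 -c "
from plant import r; s=r.get_state(); print(s['time_s'],s['contact_force'],s['moment'],s['tcp_pos'],s['eef_rot'])"
```

```text
time_s: 19.07
tcp_pos: [0.5578, 0.1903, 0.0936]
eef_rot: [-176.6, 1.3, -95.0]
contact_force: [-33.4, 6.4, 57.3]
gripper_width: 0.0096
time_s: 19.15
tcp_pos: [0.5577, 0.1905, 0.0936]
eef_rot: [-176.6, 1.4, -95.0]
contact_force: [-29.3, -0.4, 55.1]
gripper_width: 0.0098
side 902 slope x,y deg [-0.78 -0.09] top z centre 0.0743
wing pts 18 -0.08278214837075079 -0.011029696386868145 0.10783805382980427
-88 75 0.0752 | -63 139 0.0753 | -38 133 0.0749 | -13 129 0.0741 | 12 63 0.0742 | 37 85 0.0741 | 62 129 0.0732 | 87 131 0.0733 | 112 102 0.0728 | 137 0 nan | 
scene 1154 slope x,y deg [-0.75 -0.02] top z centre 0.0765
wing pts 32 -0.08063048019239447 0.008364297807189912 0.1117989021899033
-88 85 0.0769 | -63 107 0.0776 | -38 131 0.0769 | -13 95 0.0763 | 12 81 0.0765 | 37 129 0.0758 | 62 204 0.0757 | 87 239 0.0749 | 112 190 0.0755 | 137 0 nan | 
19.25 [-26.72348015   1.87389925  48.69559353] [0.75084704 8.91762154 0.2747038 ] [0.55770191 0.19039795 0.09373567] [-176.55131829    1.40847574  -95.03225176]
```

That jumped to 57 N; the back is fully home and the front still stands on the collar. Easing to about 25 N.

```bash
python3 -m inch '[{"x":0,"y":0.03,"z":0.08,"yaw":0}]'
python3 -m inch '[{"x":0,"y":0.03,"z":0.11,"yaw":0}]'
```

```text
time_s: 19.33
tcp_pos: [0.5571, 0.1907, 0.0952]
eef_rot: [-176.4, 1.5, -95.0]
contact_force: [-1.1, -8.0, 14.4]
gripper_width: 0.0097
time_s: 19.42
tcp_pos: [0.557, 0.1907, 0.0954]
eef_rot: [-176.3, 1.5, -94.9]
contact_force: [0.5, -7.0, 14.5]
gripper_width: 0.0098
```

```bash
python3 -m inch '[{"x":0.03,"y":0,"z":0.14,"yaw":0.02}]'
python3 -m inch '[{"x":0.03,"y":0,"z":0.14,"yaw":0.02}]'
```

```text
time_s: 19.5
tcp_pos: [0.5575, 0.1904, 0.0944]
eef_rot: [-176.1, 1.6, -94.9]
contact_force: [-8.9, 3.3, 18.3]
gripper_width: 0.01
time_s: 19.58
tcp_pos: [0.5578, 0.1905, 0.0939]
eef_rot: [-176.0, 1.7, -94.9]
contact_force: [-20.2, 3.8, 39.5]
gripper_width: 0.0097
```

```bash
python3 -m inch '[{"x":0,"y":0.01,"z":0.11,"yaw":0.02}]'
python3 fit.py 14 >/dev/null; python3 lev.py 14 2>/dev/null; python3 -c "
from plant import r; s=r.get_state(); print(s['time_s'],s['contact_force'],s['moment'],s['tcp_pos'],s['eef_rot'])"
```

```text
time_s: 19.67
tcp_pos: [0.5576, 0.1906, 0.0941]
eef_rot: [-175.9, 1.7, -95.0]
contact_force: [-8.8, -5.0, 23.7]
gripper_width: 0.0098
side 910 slope x,y deg [-0.64 -0.23] top z centre 0.0744
wing pts 20 -0.08280441887312102 -0.014175370383074122 0.10960554969954073
-88 72 0.0758 | -63 136 0.0748 | -38 136 0.0749 | -13 134 0.0747 | 12 63 0.075 | 37 88 0.074 | 62 127 0.0738 | 87 128 0.0729 | 112 105 0.0732 | 137 0 nan | 
scene 1169 slope x,y deg [-0.8   0.15] top z centre 0.0767
wing pts 29 -0.07984377106121439 0.007658151804820673 0.11151014598606435
-88 83 0.0775 | -63 117 0.0772 | -38 120 0.0775 | -13 97 0.077 | 12 80 0.0766 | 37 133 0.0762 | 62 207 0.0759 | 87 245 0.0758 | 112 201 0.0749 | 137 0 nan | 
19.7667 [-11.25117078  -2.19963692  26.47235213] [-0.74619029  4.06706979  0.06508367] [0.55765083 0.1905734  0.09404242] [-175.94603682    1.70710086  -94.95521136]
```

Stable at 26 N push with the seal home. One last check that the other items didn't move, then hand in.

```bash
python3 - <<'E'
from h import *; from plant import r
a=np.load("scene0.npz")["im"].astype(int); b=np.load("scene14.npz")["im"].astype(int)
for n,(u,v) in dict(dish=(362,255),can=(358,271),oil=(234,223),lampbox=(188,133),tips=(202,115),mouse=(422,253),driver=(280,180)).items():
    A,B=[cv2.Canny(cv2.GaussianBlur(i[v-14:v+14,u-14:u+14].astype(np.uint8),(0,0),1),40,100) for i in(a,b)]
    s,_=cv2.phaseCorrelate(A.astype(np.float32),B.astype(np.float32)); print(n,np.round(s,2),abs(a-b)[v-10:v+10,u-10:u+10].mean().round(1))
s=r.get_state(); print(s["time_s"],s["contact_force"],s["tcp_pos"]); r.close_job()
E
```

```text
dish [-0.04 -0.15] 9.0
can [-0.32  0.02] 5.5
oil [-0.26  0.05] 9.3
lampbox [-0.04 -0.02] 6.6
tips [-0.01  0.06] 8.1
mouse [ 0.1  -0.11] 4.2
driver [-0.32 -0.16] 8.6
19.7667 [-11.25117078  -2.19963692  26.47235213] [0.55765083 0.1905734  0.09404242]
the job is handed in; nothing more can be done
```

I turned the fastener into line with the bar and set the cover over it onto the seal. I handed the job in at 19.8 s, with the gripper still holding the cover down at about 26 N. The cover does not lie quite flat, and one press overshot (both below).

**What the last checks showed**
- **Fastener:** a picture right after turning put it about 1.3° (0.02 rad) off. A later one shows it standing upright through the slot, clear of the edges.
- **Lip:** it hangs behind the bar, going by the side views and the measured position. I did not measure the gap.
- **Seal:** the cover's underside at the back of the seal measured 70.2 and 71.0 mm in the two cameras, against 71 mm for fully home. The calibration is only good to about 2 mm.
- **Other items:** none shifted more than about 0.3 pixel in the scene camera between the start and the end.

**What did not go cleanly**
- **Cover not flat:** its front stands roughly 1–2 mm high, a tilt of 0.6–0.8°. It lay level when released, so the tilt comes from pressing. The front seems to rest on a round collar under the fastener, but I inferred that from depth readings and did not confirm it.
- **Two presses on the seal:** the tool was tilted about 2° when it first met the seal. I let the cover settle, opened the gripper briefly while it lay on the seal, gripped again deeper and pressed again.
- **Force overshoot:** one press briefly reached 57 N at the wrist, within the 120 N limit. I eased it to about 14 N, touched 40 N, then settled at 26 N. The load went through the fingers and cover, so I don't think it counts against the 40 N limit on the arm or gripper body.
- **Tool tilt:** the gripper itself ended about 4° off vertical.

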